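# Ballast and dress the ball-headed touch-up stand

## Task

Steady the touch-up stand and put the filler cover on it: load every loose concrete puck into the stand's ballast box, then take the flat tamper and press the pucks firmly and steadily down until the floor blocks under them are fully home and all pucks lie level in one layer, and stand the tamper back upright on its rubber mat. After tamping, balance the chrome filler cover, boss up, on top of the polished ball and leave it resting there, without disturbing the spray can, blue jar and small tin.

Things in the scene. Friction and masses are not known exactly. Their poses are not given: they have to be found in the camera images.
- stand: fixed touch-up stand: grey foot plate 134 x 382 x 8 mm carrying an open-topped ballast box and, past the box's end (its own +y), a post with a polished ball. Origin: underside, centre of the box; y along the box towards the ball, z up. Box inside 122 mm (x) by 222 mm (y), walls 6 mm, rim 72 mm above the bench. Its floor is eight cork blocks, 2 (x) by 4 (y), see cell.
- cell (a point): box centre, 22 mm above the bench, 50 mm below the rim: the floor's height when its blocks are fully home; axes as the stand's. Each block (60 x 55 mm) starts 10 to 14 mm higher and is held by stiff friction: it bears a puck's weight, sinks at some mm/s under 1 to 2 N more (faster needs more), and stays. Tamping the full box takes about 10 to 15 N.
- ball_top (a point): topmost point of the polished steel ball (90 mm diameter, on a short 36 mm post), 208 mm from the box centre along the stand's y, 130 mm above the bench.
- mat: fixed black rubber mat where the tamper lives, 110 mm (x) by 200 mm (y), 4 mm thick; origin centre of its underside, on the bench.
- tamper: loose flat tamper: level steel plate 84 mm (x) by 176 mm (y), 10 mm thick, with an upright wooden handle 26 x 26 mm on its centre, reaching from 10 to 110 mm above the plate's underside; about 0.4 kg. Origin: centre of the plate's underside; z up the handle. It starts standing on the mat.
- cap: loose chrome fuel-filler cover: flat-bottomed disc 80 mm diameter, 12 mm thick, with a round boss 30 mm diameter on its centre from 12 to 38 mm above the underside; about 0.2 kg. Origin: centre of the underside; z up the boss. Starts flat on the bench.
- spray_can: bystander: standing spray can, 66 mm diameter, 110 mm tall; leave alone.
- paste_jar: bystander: standing blue jar, 80 mm diameter, 90 mm tall; leave alone.
- polish_tin: bystander: small round tin, 50 mm diameter, 55 mm tall; leave alone.
- slug0: loose grey concrete ballast puck: squat round puck 46 mm diameter, 32 mm thick, edges bevelled 7 mm by 9 mm on both faces (straight side band from 9 to 23 mm); origin in its middle, 16 mm from either face; z is the puck's axis. About 0.1 to 0.17 kg. Six to eight pucks are present, lying flat on the bench, to the right of the stand and between it and the robot; an absent one reads None.
- slug1: loose grey concrete ballast puck: squat round puck 48 mm diameter, 32 mm thick, edges bevelled 7 mm by 9 mm on both faces (straight side band from 9 to 23 mm); origin in its middle, 16 mm from either face; z is the puck's axis. About 0.1 to 0.17 kg. Six to eight pucks are present, lying flat on the bench, to the right of the stand and between it and the robot; an absent one reads None.
- slug2: loose grey concrete ballast puck: squat round puck 50 mm diameter, 32 mm thick, edges bevelled 7 mm by 9 mm on both faces (straight side band from 9 to 23 mm); origin in its middle, 16 mm from either face; z is the puck's axis. About 0.1 to 0.17 kg. Six to eight pucks are present, lying flat on the bench, to the right of the stand and between it and the robot; an absent one reads None.
- slug3: loose grey concrete ballast puck: squat round puck 46 mm diameter, 32 mm thick, edges bevelled 7 mm by 9 mm on both faces (straight side band from 9 to 23 mm); origin in its middle, 16 mm from either face; z is the puck's axis. About 0.1 to 0.17 kg. Six to eight pucks are present, lying flat on the bench, to the right of the stand and between it and the robot; an absent one reads None.
- slug4: loose grey concrete ballast puck: squat round puck 48 mm diameter, 32 mm thick, edges bevelled 7 mm by 9 mm on both faces (straight side band from 9 to 23 mm); origin in its middle, 16 mm from either face; z is the puck's axis. About 0.1 to 0.17 kg. Six to eight pucks are present, lying flat on the bench, to the right of the stand and between it and the robot; an absent one reads None.
- slug5: loose grey concrete ballast puck: squat round puck 50 mm diameter, 32 mm thick, edges bevelled 7 mm by 9 mm on both faces (straight side band from 9 to 23 mm); origin in its middle, 16 mm from either face; z is the puck's axis. About 0.1 to 0.17 kg. Six to eight pucks are present, lying flat on the bench, to the right of the stand and between it and the robot; an absent one reads None.
- slug6: loose grey concrete ballast puck: squat round puck 46 mm diameter, 32 mm thick, edges bevelled 7 mm by 9 mm on both faces (straight side band from 9 to 23 mm); origin in its middle, 16 mm from either face; z is the puck's axis. About 0.1 to 0.17 kg. Six to eight pucks are present, lying flat on the bench, to the right of the stand and between it and the robot; an absent one reads None.
- slug7: loose grey concrete ballast puck: squat round puck 48 mm diameter, 32 mm thick, edges bevelled 7 mm by 9 mm on both faces (straight side band from 9 to 23 mm); origin in its middle, 16 mm from either face; z is the puck's axis. About 0.1 to 0.17 kg. Six to eight pucks are present, lying flat on the bench, to the right of the stand and between it and the robot; an absent one reads None.
Not all that is in view belongs to the job. Leave any green look-alike of the slug3 alone.

How it is judged:
By the outcome, as a careful person would: the job done as asked, in the order asked, and still so for the second after the job is handed in, with the robot touching nothing.
Of slug0, slug1, slug2, slug3, slug4, slug5, slug6, slug7 only 6 to 8 are there at a start; the rules pass over those that are not, and their reading is None.
At some moment in a run one of slug0, slug1, slug2, slug3, slug4, slug5, slug6, slug7 may be knocked a few centimetres aside while the robot is not near it.
It also fails if it takes over 210 s, if anything falls off the work surface, if the arm or the gripper's body presses on something with over 40 N, if the wrist force passes 120 N, or if a joint passes its speed limit or range.

## Robot

A 7-joint arm with a two-finger parallel gripper is mounted at the origin on the work surface. World frame = base frame: x ahead of the robot, y to its left, z up, the work surface at z = 0. Lengths are in m, angles in rad, forces in N, time in s.
With the tool pointing down it reaches from about 0.425 to 0.925 m from the base axis. Payload 6.8 kg.
Tool frame: the origin (TCP) lies between the finger pads; the fingertips stand 11 mm ahead of it and the grasp point (between the pads) lies 8 mm behind it; x points along the fingers, y is the direction in which the jaws open and shut, and the axes are right-handed (so a half turn about x gives the same grasp; the last joint's range is limited). The gripper opens to 88 mm and grips with 3 to 60 N. Pads are 20 mm wide; open, the fingers measure 115 mm over their backs; the gripper's body (75 mm by 178 mm) begins 61 mm behind the grasp point.
Start: joints at [-0.108, 0.477, 0.022, 1.555, -0.011, 1.109, -0.083], TCP at [0.675, 0, 0.234] pointing down, gripper open.
Joint ranges: [-2.96, 2.96], [-0.34, 2.1], [-1.41, 1.46], [0.24, 2.44], [-1.37, 4.51], [0.17, 1.92], [-2.96, 2.96]. Speed limits (rad/s): [2.39, 2.39, 3.14, 3.14, 3.14, 3.14, 3.14].

## Interface

Orientations are given as [roll, pitch, yaw] about the fixed x, y, z axes, in that order (R = Rz(yaw) Ry(pitch) Rx(roll)).
In Python, from workcell import manip gives the robot as it stands. The module is installed in compiled form; this text tells all that it offers.
- The arm moves only by the shell command python3 -m inch 'ROWS' [FORCE]. ROWS is JSON, a list of rows, each an object with "angular": the turn, a rotation vector about the tool's x, y, z in degrees, a list of three; "travel": the shift along the tool's x, y, z in m, a list of three; "claw": the finger opening in m, from 0 to 0.0878. In form: [{"angular": [rx, ry, rz], "travel": [tx, ty, tz], "claw": claw}, ...]. A call has 1 to 20 rows; each row shifts and turns the commanded pose from where the row before left it, along the tool's axes as they then stand; what a row does not reach is not made up. A row lasts 1/8 s, in which the tool goes at most 62.5 mm and 10.7 degrees, less where a joint would pass 70% of its speed; a pose out of reach is approached as far as the arm can. A call with a gripper value outside its range is refused whole. The fingers move at their own pace and stop on an object; FORCE is the grip in N (left out, the last holds). Time passes only in rows, so rows that do not move let the fingers close. It gives the time, the measured TCP pose, the force and the opening at its end, in the units of the state.
- manip.sense(): the state, without advancing time (a new reading comes with each control period).
- manip.get_image(name): name is "scene" or "side" or "wrist"; returns the picture (400x640x3 uint8, red, green, blue); there is no depth.
- manip.camera_model(name): a dict with "camera_matrix" (3x3 intrinsics, pixels), "distortion" ([k1, k2, p1, p2, k3] as OpenCV has them; the pictures are not rectified), "R" (3x3) and "t" (3): a world point X has camera coordinates R X + t; the wrist camera has in their place "T_tool_cam" (4x4, takes a point from camera to tool coordinates, whose origin is the TCP and whose axes are the tool frame's). Camera axes: x right, y down, z forward; pixel columns grow to the right and rows downward; lengths in m; the calibration is good to about 2 mm. A picture is of the moment at which its call begins: read the wrist's pose just before it. camera_model takes no time and is no camera call.
- manip.hand_in(): hands the job in, once; it reports no verdict.
The state is a dict: "time_s": time; "joint_positions": joint angles; "qd": joint speeds; "effort": joint torques, N m; "eef_pos": TCP position; "tool_rot": TCP orientation; "contact_force": force on the tool from outside, world axes, zero at the start; "torque": the same for the moment, N m; "gripper_width": finger opening in m.
Only numpy, scipy, OpenCV 4.12 (cv2) and the standard library are available. Lean on these libraries where they do the work, as an engineer would, in place of code of your own. Each camera call takes 0.05 s, during which the arm holds its last target. There are 200 camera calls.

## Working session

There is one attempt and no reset: what is moved stays moved. The work goes in short steps, Python scripts to look and compute and a shell command to move; the robot and the scene stay as the last step left them, time stands still between calls to the robot, and variables do not carry over. Pictures are saved under pics/ and viewed, about 12 in all and at most 16, crops included, and the job is handed in when it is done.

```bash
mkdir -p pics; cat > h.py <<'E'
import numpy as np, cv2, json
from workcell import manip
from scipy.spatial.transform import Rotation as Rn
def pose(s=None):
    s=s or manip.sense()
    return np.array(s["eef_pos"]), Rn.from_euler("xyz",s["tool_rot"]).as_matrix()
def cam(name,s=None):
    m=manip.camera_model(name); K=np.array(m["camera_matrix"]);d=np.array(m["distortion"])
    if name=="wrist":
        p,R=pose(s); T=np.array(m["T_tool_cam"]); Rwc=R@T[:3,:3]; c=R@T[:3,3]+p
        return K,d,Rwc.T,-Rwc.T@c
    return K,d,np.array(m["R"]),np.array(m["t"])
def w2p(c,X):
    K,d,R,t=c
    return cv2.projectPoints(np.atleast_2d(np.array(X,float)),cv2.Rodrigues(R)[0],t,K,d)[0][:,0]
def p2w(c,uv,z):
    K,d,R,t=c
    u=cv2.undistortPoints(np.array(uv,float).reshape(-1,1,2),K,d)[:,0]
    r=np.c_[u,np.ones(len(u))]@R; o=-R.T@t
    zz=np.broadcast_to(z,len(u))
    return o+r*((zz-o[2])/r[:,2])[:,None]
def snap(name,fn,scale=1,crop=None):
    s=manip.sense(); im=manip.get_image(name); cv2.imwrite("pics/raw_"+fn,im[:,:,::-1])
    json.dump({k:np.array(v).tolist() for k,v in s.items()},open("pics/"+fn+".json","w"))
    o=im[:,:,::-1]
    if crop: o=o[crop[1]:crop[3],crop[0]:crop[2]]
    cv2.imwrite("pics/"+fn,cv2.resize(o,None,fx=scale,fy=scale,interpolation=cv2.INTER_CUBIC))
    return im,s
def delta(X,yaw=None):
    "tool-frame travel to world target X"
    p,R=pose(); print("travel",np.round(R.T@(np.array(X)-p),4),"at",p.round(4),"rpy",np.round(manip.sense()["tool_rot"],4))
E
python3 - <<'E'
from h import *
s=manip.sense();print(s)
snap("scene","a.png",1.25);snap("side","b.png",1.25)
snap("wrist","c.png",1)
p,R=pose();print(R)
for n in("scene","side"):
    K,d,R,t=cam(n);print(n,-R.T@t,R[2],K[0,0],d)
print(manip.camera_model("wrist")["T_tool_cam"])
E
```

```text
{'time_s': 0.0, 'joint_positions': array([-0.10810871,  0.47779452,  0.02232861,  1.55641383, -0.01147325,
        1.10932619, -0.08310681]), 'qd': array([-0.00146499,  0.00214303,  0.00143206, -0.00057316, -0.0002117 ,
        0.00038263, -0.00018822]), 'effort': array([-1.31144458e-03, -5.82851672e+01,  1.53386436e+00, -2.72606850e+01,
       -5.43364382e-02,  1.69422745e-02,  2.21527275e-04]), 'eef_pos': array([ 6.74423572e-01, -8.39835861e-06,  2.32701145e-01]), 'tool_rot': array([-1.48619628,  1.56898256, -3.0569469 ]), 'contact_force': array([-0.17541216,  0.16351157, -0.12331191]), 'torque': array([-0.03559302,  0.00745898, -0.03900481]), 'gripper_width': 0.08772729800277804}
[[-1.30472617e-03  9.99999147e-01  5.19131428e-05]
 [-7.21201624e-05  5.18190897e-05 -9.99999996e-01]
 [-9.99999146e-01 -1.30472991e-03  7.20524912e-05]]
scene [1.18313425 0.56984762 0.98600677] [-0.52618313 -0.46639139 -0.71106286] 511.8420866361998 [-0.12025072  0.          0.          0.          0.        ]
side [ 0.14422567 -0.71862404  0.81580485] [ 0.35136795  0.67558472 -0.64817116] 404.0880830041806 [-0.00282539  0.          0.          0.          0.        ]
[[-5.16534867e-04 -2.79208311e-01  9.60230416e-01 -1.49918393e-01]
 [ 9.99999718e-01  3.78563790e-04  6.48003717e-04 -1.28409347e-03]
 [-5.44436489e-04  9.60230480e-01  2.79208037e-01 -7.66003541e-02]
 [ 0.00000000e+00  0.00000000e+00  0.00000000e+00  1.00000000e+00]]
```

View pics/a.png

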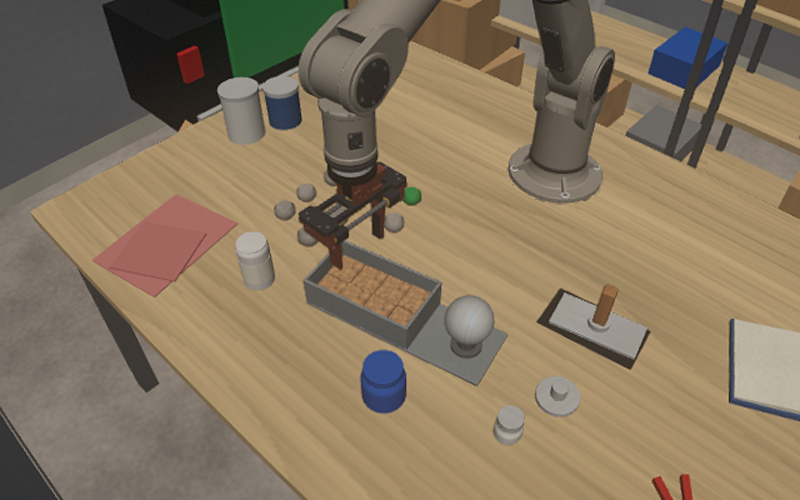

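View pics/b.png

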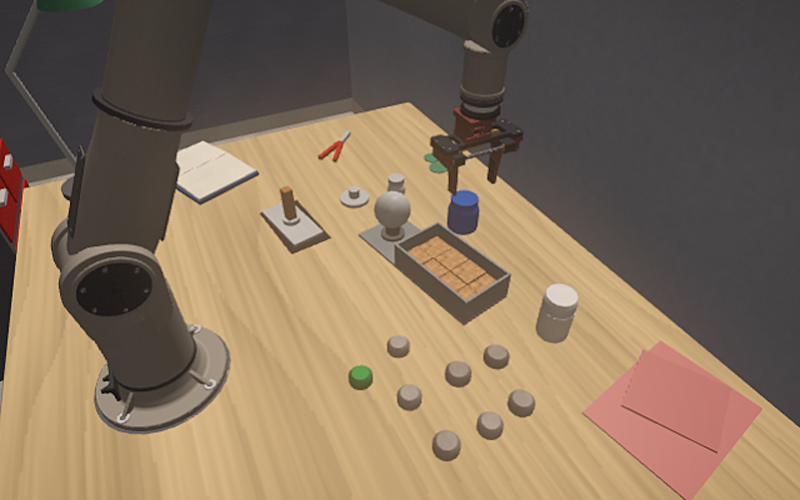

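Side view shows 7 grey pucks (at 1.25x: (398,345), (458,373), (497,355), (409,396), (521,402), (490,425), (447,445)) and the green look-alike at (361,377). The box, ball, tamper, cap and bystanders are visible in both views. Next, enlarged crops.

```bash
python3 - <<'E'
import cv2
a=cv2.imread("pics/raw_b.png")[170:370,270:470]; cv2.imwrite("pics/d.png",cv2.resize(a,None,fx=3,fy=3,interpolation=2))
a=cv2.imread("pics/raw_a.png")[185:345,235:525]; cv2.imwrite("pics/e.png",cv2.resize(a,None,fx=2.75,fy=2.75,interpolation=2))
E
```

```text
(no output)
```

View pics/d.png

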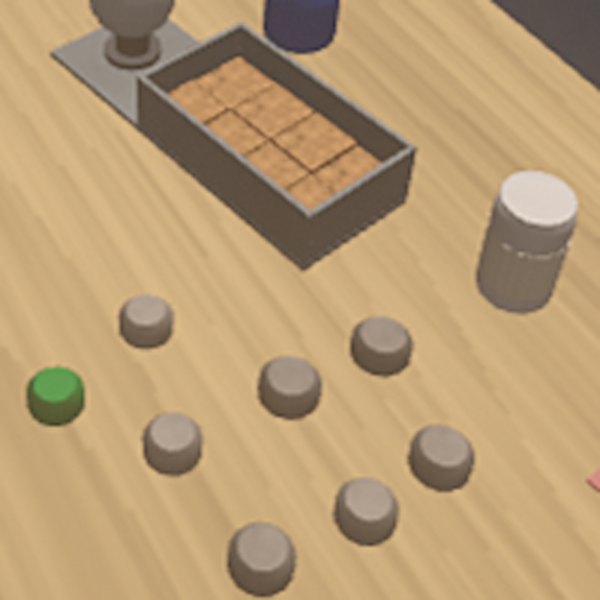

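View pics/e.png

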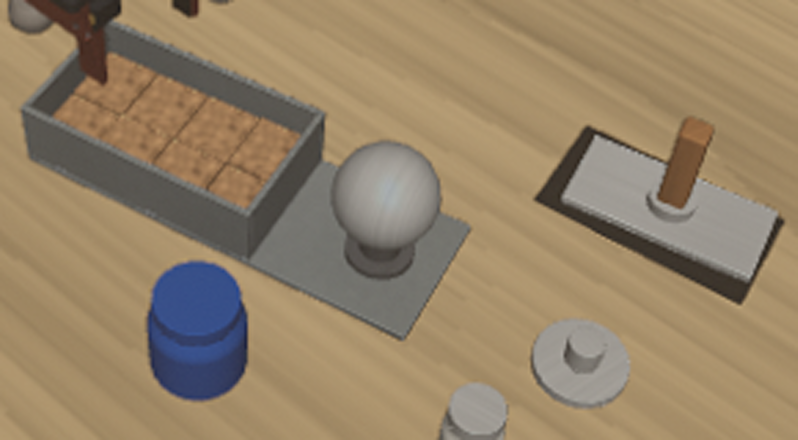

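```bash
cat > m.py <<'E'
from h import *
from scipy.optimize import least_squares
D=lambda a:np.array([((u+.5)/3-.5+270,(v+.5)/3-.5+170) for u,v in a])
Ee=lambda a:np.array([((u+.5)/2.75-.5+235,(v+.5)/2.75-.5+185) for u,v in a])
sc,sd=cam("scene"),cam("side")
P=D([(146.5,321.5),(290,387),(382,346),(173,443.5),(441.5,458),(366,511.5),(261.5,558.5),(55.5,395.5)])
print("pucks\n",p2w(sd,P,.0155).round(4))
def fit(obs,x0):
    # obs: list of (cam, uv, model pts)
    def f(q,full=False):
        c,s=np.cos(q[2]),np.sin(q[2]);R=np.array([[c,-s,0],[s,c,0],[0,0,1]])
        return np.concatenate([(w2p(k,np.array(X)@R.T+[q[0],q[1],0])-uv).ravel() for k,uv,X in obs])
    r=least_squares(f,x0,loss="soft_l1");print(r.x.round(4),"deg",np.degrees(r.x[2]).round(2),"res",f(r.x).round(1));return r.x
X,Y=.067,.117
print("stand guess",p2w(sd,D([(240,26),(414,150),(306,213),(139,78)]),.072).round(3),p2w(sc,Ee([(24,108),(325,115),(250,213)]),.072).round(3))
print("plate",p2w(sc,Ee([(404,338),(470,230)]),.008).round(3),"mat",p2w(sc,Ee([(588,127),(783,220),(741,302),(537,200)]),.004).round(3))
print("tamper",p2w(sc,Ee([(593,136),(778,214),(750,279),(563,200)]),.014).round(4),p2w(sc,Ee([(697,128)]),.114).round(4))
print("cap",p2w(sc,Ee([(587,341)]),.038),p2w(sc,Ee([(581,358)]),.012), "ball",p2w(sc,Ee([(386,196)]),.085))
E
python3 m.py
```

```text
pucks
 [[ 0.4246 -0.1564  0.0155]
 [ 0.4955 -0.2649  0.0155]
 [ 0.5824 -0.2657  0.0155]
 [ 0.3907 -0.2674  0.0155]
 [ 0.5623 -0.3699  0.0155]
 [ 0.4876 -0.3799  0.0155]
 [ 0.4028 -0.3759  0.0155]
 [ 0.3293 -0.1879  0.0155]]
stand guess [[ 0.653  0.088  0.072]
 [ 0.7   -0.136  0.072]
 [ 0.574 -0.157  0.072]
 [ 0.528  0.063  0.072]] [[ 0.702 -0.127  0.072]
 [ 0.529  0.072  0.072]
 [ 0.653  0.096  0.072]]
plate [[0.627 0.242 0.008]
 [0.501 0.217 0.008]] mat [[0.325 0.227 0.004]
 [0.3   0.419 0.004]
 [0.405 0.434 0.004]
 [0.43  0.24  0.004]]
tamper [[0.3403 0.2397 0.014 ]
 [0.3058 0.414  0.014 ]
 [0.3861 0.4292 0.014 ]
 [0.4224 0.2608 0.014 ]] [[0.3598 0.3344 0.114 ]]
cap [[0.54829302 0.36291859 0.038     ]] [[0.54784547 0.36253776 0.012     ]] ball [[0.57275537 0.17297387 0.085     ]]
```

View pics/c.png

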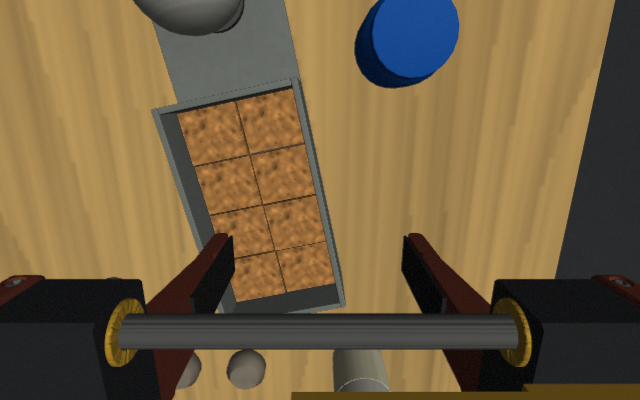

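Wrist view: box rim outer corners at about (152,110), (300,79) and (345,306). The ball is at the upper left and the blue jar at the upper right.

```bash
cat >> m.py <<'E'
print("----wrist")
wc=cam("wrist",json.load(open("pics/c.png.json")))
print(p2w(wc,[(152,110),(300,79),(345,306)],.072).round(4))
sr=np.array([[-X,Y,.072],[X,Y,.072],[X,-Y,.072],[-X,-Y,.072]])
OW=(wc,np.array([(152,110),(300,79),(345,306)]),sr[[0,1,2]])
OS=(sd,D([(139,78),(240,26),(414,150),(306,213)]),sr)
OC=(sc,Ee([(24,108),(325,115),(250,213),(404,338),(470,230)]),np.r_[sr[[2,0,1]],[[.067,.257,.008],[-.067,.257,.008]]])
for o in([OW],[OS],[OC],[OW,OS,OC]): fit(o,[.615,-.03,.2])
mt=np.array([[-.055,-.1,.004],[-.055,.1,.004],[.055,.1,.004],[.055,-.1,.004]])
tp=np.array([[-.042,-.088,.014],[-.042,.088,.014],[.042,.088,.014],[.042,-.088,.014]])
fit([(sc,Ee([(588,127),(783,220),(741,302),(537,200)]),mt)],[.36,.33,.2])
fit([(sc,Ee([(593,136),(778,214),(750,279),(563,200)]),tp)],[.36,.33,.2])
b=np.array([(262,217),(292.5,199.5),(328,235.5),(300.5,248)])/1.25
fit([(sd,b,mt[[0,1,2,3]])],[.36,.33,.2])
print("side handle",p2w(sd,[(287/1.25,188/1.25)],.114),"cap",p2w(sd,[(354/1.25,189/1.25)],.038),"ball",p2w(sd,[(392.5/1.25,210/1.25)],.085))
print("can",p2w(sd,[(561/1.25,297/1.25)],.11),"tin",p2w(sd,[(397/1.25,180/1.25)],.055),"jar",p2w(sd,[(464/1.25,200/1.25)],.09))
E
python3 m.py | sed -n '/wrist/,$p'
```

```text
----wrist
[[ 0.5262  0.0677  0.072 ]
 [ 0.6578  0.0937  0.072 ]
 [ 0.7018 -0.1315  0.072 ]]
[ 0.6143 -0.0339  0.1935] deg 11.09 res [-0.2 -0.5 -0.2 -0.2  0.6  3.6]
[ 0.6138 -0.0348  0.1952] deg 11.19 res [-1.6 -0.6  0.2 -1.3  0.7 -0.1  0.1  2.1]
[ 0.6136 -0.0259  0.1946] deg 11.15 res [-0.2 -0.1  2.4 -0.1  0.8  2.3 -2.   0.  -0.6 -1.4]
[ 0.6143 -0.0326  0.1938] deg 11.11 res [-0.4 -1.9 -0.3 -1.7  0.7  2.5 -1.7 -1.1  0.  -1.7  0.3 -0.7 -0.3  1.4
 -2.2 -1.3  0.1 -1.3 -1.6  0.9 -4.5 -1.4 -3.  -2.7]
[0.3646 0.3296 0.1291] deg 7.4 res [-0.6 -1.1  1.4 -0.1  0.5  1.  -1.3 -0.2]
[0.3637 0.3358 0.208 ] deg 11.92 res [ 0.4  0.4 -0.  -0.5  0.4  0.4 -1.  -0.4]
[ 0.3766  0.3377 -0.7246] deg -41.52 res [ -1.9  19.6  -0.1  -2.4   1.3 -26.6   0.3   0.5]
side handle [[0.36644226 0.33191325 0.114     ]] cap [[0.55101511 0.35757643 0.038     ]] ball [[0.57393558 0.16700562 0.085     ]]
can [[ 0.72238562 -0.26171058  0.11      ]] tin [[0.66342129 0.3203851  0.055     ]] jar [[0.74624767 0.1171357  0.09      ]]
```

```bash
python3 -m inch '[{"angular":[0,0,0],"travel":[0.0188,-0.0153,0.0443],"claw":0.064},{"angular":[0,0,0],"travel":[0.0188,-0.0153,0.0443],"claw":0.064},{"angular":[0,0,0],"travel":[0.0188,-0.0153,0.0443],"claw":0.064},{"angular":[0,0,0],"travel":[0.0188,-0.0153,0.0443],"claw":0.064},{"angular":[0,0,0],"travel":[0.0188,-0.0153,0.0443],"claw":0.064},{"angular":[0,0,0],"travel":[0.0188,-0.0153,0.0443],"claw":0.064},{"angular":[0,0,0],"travel":[0,0,0],"claw":0.064}]' 15
python3 - <<'E'
from h import *
snap("wrist","f.png",1)
delta([.5824,-.2657,.023]); print(pose()[1].round(3))
E
```

```text
time_s: 1.02
eef_pos: [0.5794, -0.2708, 0.119]
tool_rot: [-1.25, 1.566, -2.829]
contact_force: [0.0, 0.3, 0.8]
gripper_width: 0.064
travel [ 0.0969  0.0011 -0.0022] at [ 0.5815 -0.2678  0.1199] rpy [-1.5233  1.5686 -3.0981]
[[-0.002  1.    -0.004]
 [-0.    -0.004 -1.   ]
 [-1.    -0.002  0.   ]]
```

View pics/f.png

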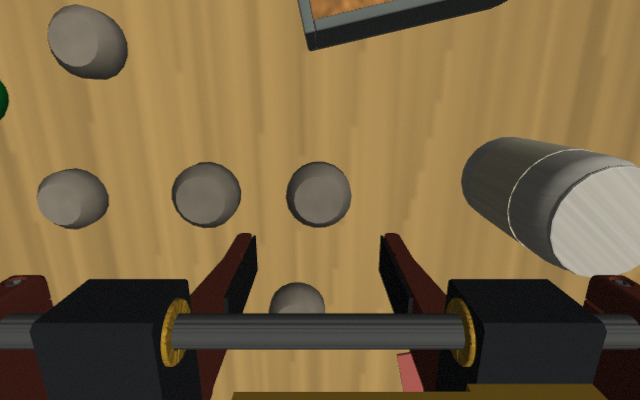

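```bash
python3 - <<'E'
from h import *
c=cam("wrist",json.load(open("pics/f.png.json")))
print(p2w(c,[(319,194),(206,194),(73,198),(297,300),(88,42),(308,49)],[.016,.016,.016,.016,.016,.072]).round(4))
print(w2p(c,[.5815,-.2678,.023]))
E
```

```text
[[ 0.5789 -0.2644  0.016 ]
 [ 0.4915 -0.2639  0.016 ]
 [ 0.3875 -0.2665  0.016 ]
 [ 0.5596 -0.3579  0.016 ]
 [ 0.4212 -0.1553  0.016 ]
 [ 0.5736 -0.1682  0.072 ]]
[[322.44958113 200.77375873]]
```

The wrist view shows puck 3 at (319,194) between the fingers. It agrees with the side estimate to within 3 mm, so I'll grasp it.

```bash
python3 -m inch '[{"angular":[0,0,0],"travel":[0.04,0,-0.002],"claw":0.064},{"angular":[0,0,0],"travel":[0.04,0,0],"claw":0.064},{"angular":[0,0,0],"travel":[0.017,0,0],"claw":0.064},{"angular":[0,0,0],"travel":[0,0,0],"claw":0.064},{"angular":[0,0,0],"travel":[0,0,0],"claw":0.03},{"angular":[0,0,0],"travel":[0,0,0],"claw":0.03},{"angular":[0,0,0],"travel":[0,0,0],"claw":0.03},{"angular":[0,0,0],"travel":[0,0,0],"claw":0.03}]' 15
python3 -m inch '[{"angular":[0,0,0],"travel":[-0.04,0,0],"claw":0.03},{"angular":[0,0,0],"travel":[-0.06,0,0],"claw":0.03},{"angular":[0,0,0],"travel":[-0.003,0,0],"claw":0.03},{"angular":[0,0,0],"travel":[0,0,0],"claw":0.03}]'
python3 - <<'E'
from h import *
print(manip.sense()["gripper_width"])
yaw=np.radians(11.1);c,s=np.cos(yaw),np.sin(yaw)
for x in(-.03,.03):
    for y in(-.083,-.0277,.0277,.083): print(x,y,np.round([.614+c*x-s*y,-.034+s*x+c*y],4))
delta([0,0,0])
E
```

```text
time_s: 2.08
eef_pos: [0.584, -0.2642, 0.0253]
tool_rot: [1.261, 1.569, -0.31]
contact_force: [-1.2, 0.2, 6.8]
gripper_width: 0.0492
time_s: 2.58
eef_pos: [0.583, -0.2636, 0.1269]
tool_rot: [1.591, 1.57, 0.021]
contact_force: [-1.3, 0.1, -2.2]
gripper_width: 0.0494
0.049437386307907887
-0.03 -0.083 [ 0.6005 -0.1212]
-0.03 -0.0277 [ 0.5899 -0.067 ]
-0.03 0.0277 [ 0.5792 -0.0126]
-0.03 0.083 [0.5686 0.0417]
0.03 -0.083 [ 0.6594 -0.1097]
0.03 -0.0277 [ 0.6488 -0.0554]
0.03 0.0277 [ 0.6381 -0.001 ]
0.03 0.083 [0.6275 0.0532]
travel [ 0.1267 -0.5831 -0.2637] at [ 0.583  -0.2636  0.1269] rpy [1.5915 1.5705 0.0208]
```

```bash
python3 -m inch '[{"angular":[0,0,0],"travel":[0,0.0074,-0.0528],"claw":0.03},{"angular":[0,0,0],"travel":[0,0.0074,-0.0528],"claw":0.03},{"angular":[0,0,0],"travel":[0,0.0074,-0.0528],"claw":0.03},{"angular":[0,0,0],"travel":[0,0.0074,-0.0528],"claw":0.03},{"angular":[0,0,0],"travel":[0,0.0074,-0.0528],"claw":0.03},{"angular":[0,0,0],"travel":[0,0.0074,-0.0528],"claw":0.03},{"angular":[0,0,0],"travel":[0,0,0],"claw":0.03},{"angular":[0,0,0],"travel":[0.03,0,0],"claw":0.03},{"angular":[0,0,0],"travel":[0.012,0,0],"claw":0.03},{"angular":[0,0,0],"travel":[0,0,0],"claw":0.03},{"angular":[0,0,0],"travel":[0,0,0],"claw":0.03}]'
python3 - <<'E'
from h import *
delta([.6275,.0532,.085])
E
```

```text
time_s: 3.95
eef_pos: [0.628, 0.0526, 0.0851]
tool_rot: [1.637, 1.57, 0.066]
contact_force: [-0.0, 0.0, -1.8]
gripper_width: 0.0494
travel [ 0.0001 -0.0005 -0.0006] at [0.628  0.0526 0.0851] rpy [1.6371 1.5701 0.0656]
```

```bash
python3 -m inch '[{"angular":[0,0,0],"travel":[0,0,0],"claw":0.064},{"angular":[0,0,0],"travel":[0,0,0],"claw":0.064},{"angular":[0,0,0],"travel":[0,0,0],"claw":0.064},{"angular":[0,0,0],"travel":[-0.042,0,0],"claw":0.064},{"angular":[0,0,0],"travel":[0,-0.0223,0.0528],"claw":0.064},{"angular":[0,0,0],"travel":[0,-0.0223,0.0528],"claw":0.064}]'
python3 - <<'E'
from h import *
snap("wrist","g.png",1)
E
```

```text
time_s: 4.7
eef_pos: [0.5832, -0.0532, 0.1277]
tool_rot: [1.578, 1.569, 0.009]
contact_force: [-0.1, 0.1, 0.8]
gripper_width: 0.0641
```

View pics/g.png

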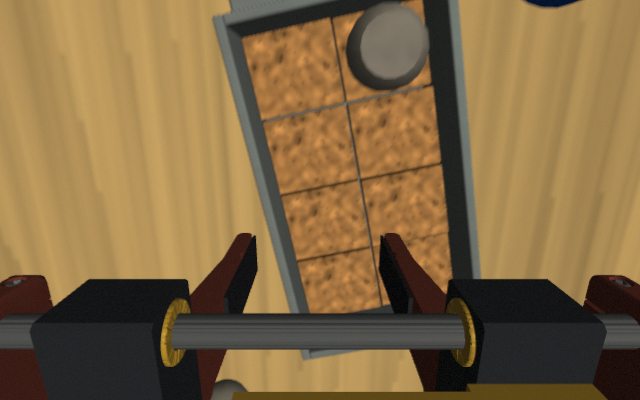

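The puck dropped flat into the far right cell (image (388,45)). I'll continue with puck 2 and watch positions with a detector.

```bash
cat > det.py <<'E'
from h import *
im=manip.get_image("side"); hsv=cv2.cvtColor(im,cv2.COLOR_RGB2HSV).astype(int)
m=((hsv[:,:,1]<70)&(hsv[:,:,2]>50)).astype(np.uint8); m[:262]=0; m[:,:300]=0; m[:,480:]=0
n,l,st,ce=cv2.connectedComponentsWithStats(m)
c=cam("side")
for s in st[1:]:
    if 80<s[4]<900 and s[2]<40:
        uv=(s[0]+s[2]/2-.5,s[1]+s[3]/2-.5); print(p2w(c,[uv],.0155)[0,:2].round(4),s[2:5])
print(pose()[0].round(4),manip.sense()["gripper_width"].round(4),manip.sense()["time_s"])
E
python3 -m inch '[{"angular":[0,0,0],"travel":[0,-0.0223,0.0529],"claw":0.064},{"angular":[0,0,0],"travel":[0,-0.0223,0.0529],"claw":0.064},{"angular":[0,0,0],"travel":[0,-0.0223,0.0529],"claw":0.064},{"angular":[0,0,0],"travel":[0,-0.0223,0.0529],"claw":0.064},{"angular":[0,0,0],"travel":[0,0,0],"claw":0.064}]'
python3 det.py
```

```text
time_s: 5.38
eef_pos: [0.4911, -0.2697, 0.1272]
tool_rot: [-0.22, 1.568, -1.8]
contact_force: [0.8, 0.7, -0.2]
gripper_width: 0.0637
[ 0.715  -0.2734] [ 27  12 250]
[ 0.4293 -0.1472] [ 16  12 149]
[ 0.5024 -0.2569] [ 19  13 186]
[ 0.3946 -0.2607] [ 18  14 190]
[ 0.5696 -0.3628] [ 20  14 207]
[ 0.4941 -0.3736] [ 20  16 223]
[ 0.4075 -0.3688] [ 21  17 265]Traceback (most recent call last):
  File "det.py", line 9, in <module>
    print(pose()[0].round(4),manip.sense()["gripper_width"].round(4),manip.sense()["time_s"])
                             ^^^^^^^^^^^^^^^^^^^^^^^^^^^^^^^^^^^^
AttributeError: 'float' object has no attribute 'round'
```

```bash
sed -i 's/\["gripper_width"\].round(4)/["gripper_width"]/; s/p2w(c,\[uv\],.0155)\[0,:2\]/(p2w(c,[uv],.0155)[0,:2]-[.007,.0077])/' det.py
python3 -m inch '[{"angular":[0,0,0],"travel":[0.05,0.001,-0.003],"claw":0.064},{"angular":[0,0,0],"travel":[0.04,0,0],"claw":0.064},{"angular":[0,0,0],"travel":[0.014,0,0],"claw":0.064},{"angular":[0,0,0],"travel":[0,0,0],"claw":0.064},{"angular":[0,0,0],"travel":[0,0,0],"claw":0.03},{"angular":[0,0,0],"travel":[0,0,0],"claw":0.03},{"angular":[0,0,0],"travel":[0,0,0],"claw":0.03},{"angular":[0,0,0],"travel":[0,0,0],"claw":0.03},{"angular":[0,0,0],"travel":[-0.04,0,0],"claw":0.03},{"angular":[0,0,0],"travel":[-0.06,0,0],"claw":0.03},{"angular":[0,0,0],"travel":[0,0,0],"claw":0.03}]'
python3 det.py
```

```text
time_s: 6.8
eef_pos: [0.4979, -0.2627, 0.1276]
tool_rot: [1.198, 1.561, -0.373]
contact_force: [0.6, -0.8, -1.1]
gripper_width: 0.0492
[ 0.5543 -0.2016] [ 18  12 182]
[ 0.708  -0.2811] [ 27  12 247]
[ 0.4216 -0.1563] [ 16  13 148]
[ 0.3876 -0.2684] [ 18  14 192]
[ 0.5626 -0.3705] [ 20  14 210]
[ 0.4862 -0.3808] [ 19  16 220]
[ 0.4005 -0.3765] [ 21  17 262]
[ 0.4962 -0.2618  0.1251] 0.04893931844667544 6.85
```

```bash

python3 -m inch '[{"angular":[0,0,0],"travel":[0,0.0121,-0.0506],"claw":0.03},{"angular":[0,0,0],"travel":[0,0.0121,-0.0506],"claw":0.03},{"angular":[0,0,0],"travel":[0,0.0121,-0.0506],"claw":0.03},{"angular":[0,0,0],"travel":[0,0.0121,-0.0506],"claw":0.03},{"angular":[0,0,0],"travel":[0,0.0121,-0.0506],"claw":0.03},{"angular":[0,0,0],"travel":[0,0.0121,-0.0506],"claw":0.03},{"angular":[0,0,0],"travel":[0,0,0],"claw":0.03},{"angular":[0,0,0],"travel":[0.028,0,0],"claw":0.03},{"angular":[0,0,0],"travel":[0.012,0,0],"claw":0.03},{"angular":[0,0,0],"travel":[0,0,0],"claw":0.03},{"angular":[0,0,0],"travel":[0,0,0],"claw":0.03}]'
python3 -m inch '[{"angular":[0,0,0],"travel":[0,0,0],"claw":0.064},{"angular":[0,0,0],"travel":[0,0,0],"claw":0.064},{"angular":[0,0,0],"travel":[0,0,0],"claw":0.064},{"angular":[0,0,0],"travel":[-0.042,0,0],"claw":0.064},{"angular":[0,0,0],"travel":[0,-0.0012,0.0588],"claw":0.064},{"angular":[0,0,0],"travel":[0,-0.0012,0.0588],"claw":0.064},{"angular":[0,0,0],"travel":[0,-0.0012,0.0588],"claw":0.064},{"angular":[0,0,0],"travel":[0,-0.0012,0.0588],"claw":0.064},{"angular":[0,0,0],"travel":[0,-0.0012,0.0588],"claw":0.064},{"angular":[0,0,0],"travel":[0,-0.0012,0.0588],"claw":0.064},{"angular":[0,0,0],"travel":[0,-0.0012,0.0588],"claw":0.064},{"angular":[0,0,0],"travel":[0,0,0],"claw":0.064},{"angular":[0,0,0],"travel":[0,0,0],"claw":0.064}]'
python3 det.py
```

```text
time_s: 8.22
eef_pos: [0.5654, 0.0414, 0.0829]
tool_rot: [-1.433, 1.566, -3.005]
contact_force: [-6.5, -0.4, 12.0]
gripper_width: 0.0493
time_s: 9.85
eef_pos: [0.558, -0.3679, 0.1235]
tool_rot: [-2.366, 1.567, 2.346]
contact_force: [0.6, 0.7, -0.2]
gripper_width: 0.0639
[ 0.4223 -0.1549] [ 16  12 145]
[ 0.3876 -0.2684] [ 18  14 192]
[ 0.5626 -0.3705] [ 20  14 210]
[ 0.4871 -0.3813] [ 20  16 222]
[ 0.4005 -0.3765] [ 21  17 267]
[ 0.5587 -0.3669  0.1238] 0.06365893340712736 9.9
```

```bash

python3 -m inch '[{"angular":[0,0,0],"travel":[0.05,0.002,0.003],"claw":0.064},{"angular":[0,0,0],"travel":[0.04,0,0],"claw":0.064},{"angular":[0,0,0],"travel":[0.011,0,0],"claw":0.064},{"angular":[0,0,0],"travel":[0,0,0],"claw":0.064},{"angular":[0,0,0],"travel":[0,0,0],"claw":0.03},{"angular":[0,0,0],"travel":[0,0,0],"claw":0.03},{"angular":[0,0,0],"travel":[0,0,0],"claw":0.03},{"angular":[0,0,0],"travel":[0,0,0],"claw":0.03},{"angular":[0,0,0],"travel":[-0.04,0,0],"claw":0.03},{"angular":[0,0,0],"travel":[-0.062,0,0],"claw":0.03},{"angular":[0,0,0],"travel":[0,0,0],"claw":0.03},{"angular":[0,0,0],"travel":[0,0,0],"claw":0.03}]'
python3 - <<'E'
from h import *
delta([.5792,-.0126,.087]);print(manip.sense()["gripper_width"])
snap("wrist","i.png")
E
```

```text
time_s: 11.4
eef_pos: [0.5607, -0.3719, 0.1257]
tool_rot: [-2.975, 1.571, 1.737]
contact_force: [0.0, -0.4, -1.4]
gripper_width: 0.0471
travel [ 0.0388  0.0185 -0.3593] at [ 0.5607 -0.3719  0.1257] rpy [-2.9751  1.5706  1.7373]
0.04709505783282563
```

```bash

python3 -m inch '[{"angular":[0,0,0],"travel":[0,0.0031,-0.0599],"claw":0.03},{"angular":[0,0,0],"travel":[0,0.0031,-0.0599],"claw":0.03},{"angular":[0,0,0],"travel":[0,0.0031,-0.0599],"claw":0.03},{"angular":[0,0,0],"travel":[0,0.0031,-0.0599],"claw":0.03},{"angular":[0,0,0],"travel":[0,0.0031,-0.0599],"claw":0.03},{"angular":[0,0,0],"travel":[0,0.0031,-0.0599],"claw":0.03},{"angular":[0,0,0],"travel":[0,0,0],"claw":0.03},{"angular":[0,0,0],"travel":[0.028,0,0],"claw":0.03},{"angular":[0,0,0],"travel":[0.0105,0,0],"claw":0.03},{"angular":[0,0,0],"travel":[0,0,0],"claw":0.03},{"angular":[0,0,0],"travel":[0,0,0],"claw":0.03}]'
python3 -m inch '[{"angular":[0,0,0],"travel":[0,0,0],"claw":0.064},{"angular":[0,0,0],"travel":[0,0,0],"claw":0.064},{"angular":[0,0,0],"travel":[0,0,0],"claw":0.064},{"angular":[0,0,0],"travel":[-0.042,0,0],"claw":0.064},{"angular":[0,0,0],"travel":[0,-0.0132,0.0526],"claw":0.064},{"angular":[0,0,0],"travel":[0,-0.0132,0.0526],"claw":0.064}]'
python3 - <<'E'
from h import *
snap("wrist","j.png")
E
python3 -m inch '[{"angular":[0,0,0],"travel":[0,-0.0132,0.0526],"claw":0.064},{"angular":[0,0,0],"travel":[0,-0.0132,0.0526],"claw":0.064},{"angular":[0,0,0],"travel":[0,-0.0132,0.0526],"claw":0.064},{"angular":[0,0,0],"travel":[0,-0.0132,0.0526],"claw":0.064},{"angular":[0,0,0],"travel":[0,-0.0132,0.0526],"claw":0.064},{"angular":[0,0,0],"travel":[0,0,0],"claw":0.064},{"angular":[0,0,0],"travel":[0,0,0],"claw":0.064}]'
python3 det.py
```

```text
time_s: 12.82
eef_pos: [0.5799, -0.0134, 0.0877]
tool_rot: [1.399, 1.57, -0.173]
contact_force: [-0.6, 0.0, -1.6]
gripper_width: 0.0474
time_s: 13.58
eef_pos: [0.5536, -0.1186, 0.1302]
tool_rot: [1.527, 1.569, -0.042]
contact_force: [-0.6, -0.3, -0.4]
gripper_width: 0.0642
time_s: 14.5
eef_pos: [0.4875, -0.3801, 0.1292]
tool_rot: [3.047, 1.57, 1.476]
contact_force: [0.1, 0.2, 0.1]
gripper_width: 0.0638
[ 0.696  -0.2839] [ 33  17 264]
[ 0.4223 -0.1549] [ 16  12 143]
[ 0.5219 -0.2606] [ 38  32 591]
[ 0.6704 -0.3073] [ 19  10 105]
[ 0.3876 -0.2684] [ 18  14 189]
[ 0.4862 -0.3808] [ 19  16 221]
[ 0.4005 -0.3765] [ 21  17 263]
[ 0.488  -0.3793  0.1293] 0.06417343638250939 14.55
```

View pics/j.png

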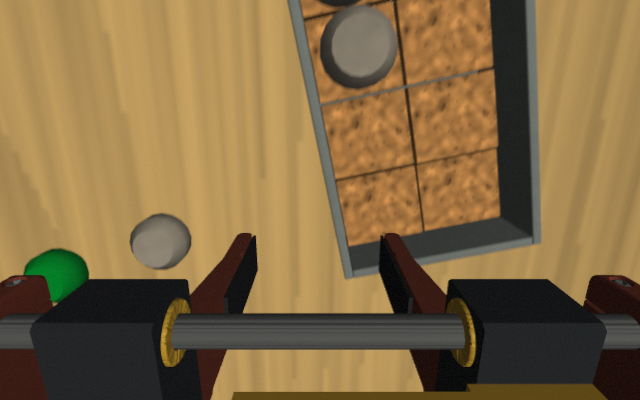

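Puck lies flat in its cell at (358,45). Next is puck 6.

```bash

python3 -m inch '[{"angular":[0,0,0],"travel":[0.05,-0.002,0.002],"claw":0.064},{"angular":[0,0,0],"travel":[0.04,0,0],"claw":0.064},{"angular":[0,0,0],"travel":[0.016,0,0],"claw":0.064},{"angular":[0,0,0],"travel":[0,0,0],"claw":0.064},{"angular":[0,0,0],"travel":[0,0,0],"claw":0.03},{"angular":[0,0,0],"travel":[0,0,0],"claw":0.03},{"angular":[0,0,0],"travel":[0,0,0],"claw":0.03},{"angular":[0,0,0],"travel":[0,0,0],"claw":0.03},{"angular":[0,0,0],"travel":[-0.04,0,0],"claw":0.03},{"angular":[0,0,0],"travel":[-0.062,0,0],"claw":0.03},{"angular":[0,0,0],"travel":[0,0,0],"claw":0.03},{"angular":[0,0,0],"travel":[0,0,0],"claw":0.03}]'
python3 - <<'E'
from h import *
delta([.6381,-.001,.087]);print(manip.sense()["gripper_width"])
E
```

```text
time_s: 16.05
eef_pos: [0.4848, -0.3827, 0.1252]
tool_rot: [-2.651, 1.57, 2.062]
contact_force: [0.1, 0.4, -2.3]
gripper_width: 0.0451
travel [ 0.0382  0.1533 -0.3817] at [ 0.4848 -0.3827  0.1252] rpy [-2.6507  1.5705  2.0616]
0.04514831929467699
```

```bash

python3 -m inch '[{"angular":[0,0,0],"travel":[0,0.0219,-0.0545],"claw":0.03},{"angular":[0,0,0],"travel":[0,0.0219,-0.0545],"claw":0.03},{"angular":[0,0,0],"travel":[0,0.0219,-0.0545],"claw":0.03},{"angular":[0,0,0],"travel":[0,0.0219,-0.0545],"claw":0.03},{"angular":[0,0,0],"travel":[0,0.0219,-0.0545],"claw":0.03},{"angular":[0,0,0],"travel":[0,0.0219,-0.0545],"claw":0.03},{"angular":[0,0,0],"travel":[0,0.0219,-0.0545],"claw":0.03},{"angular":[0,0,0],"travel":[0,0,0],"claw":0.03},{"angular":[0,0,0],"travel":[0.028,0,0],"claw":0.03},{"angular":[0,0,0],"travel":[0.01,0,0],"claw":0.03},{"angular":[0,0,0],"travel":[0,0,0],"claw":0.03},{"angular":[0,0,0],"travel":[0,0,0],"claw":0.03}]'
python3 -m inch '[{"angular":[0,0,0],"travel":[0,0,0],"claw":0.064},{"angular":[0,0,0],"travel":[0,0,0],"claw":0.064},{"angular":[0,0,0],"travel":[0,0,0],"claw":0.064},{"angular":[0,0,0],"travel":[-0.042,0,0],"claw":0.064},{"angular":[0,0,0],"travel":[0,-0.0299,0.047],"claw":0.064},{"angular":[0,0,0],"travel":[0,-0.0299,0.047],"claw":0.064},{"angular":[0,0,0],"travel":[0,-0.0299,0.047],"claw":0.064},{"angular":[0,0,0],"travel":[0,-0.0299,0.047],"claw":0.064},{"angular":[0,0,0],"travel":[0,-0.0299,0.047],"claw":0.064},{"angular":[0,0,0],"travel":[0,-0.0299,0.047],"claw":0.064},{"angular":[0,0,0],"travel":[0,-0.0299,0.047],"claw":0.064},{"angular":[0,0,0],"travel":[0,-0.0299,0.047],"claw":0.064},{"angular":[0,0,0],"travel":[0,0,0],"claw":0.064},{"angular":[0,0,0],"travel":[0,0,0],"claw":0.064}]'
python3 det.py
```

```text
time_s: 17.55
eef_pos: [0.6388, -0.002, 0.0878]
tool_rot: [1.535, 1.57, -0.037]
contact_force: [0.5, -0.2, -0.5]
gripper_width: 0.0453
time_s: 19.3
eef_pos: [0.3998, -0.377, 0.1294]
tool_rot: [2.228, 1.57, 0.657]
contact_force: [0.1, -0.3, -0.1]
gripper_width: 0.0636
[ 0.708  -0.2811] [ 27  12 252]
[ 0.4216 -0.1563] [ 16  13 152]
[ 0.5515 -0.3031] [ 21  11 116]
[ 0.4005 -0.3765] [ 21  17 268]
[ 0.4003 -0.3763  0.1294] 0.06386783341750774 19.35
```

```bash

python3 -m inch '[{"angular":[0,0,0],"travel":[0.05,-0.001,0.001],"claw":0.064},{"angular":[0,0,0],"travel":[0.04,0,0],"claw":0.064},{"angular":[0,0,0],"travel":[0.016,0,0],"claw":0.064},{"angular":[0,0,0],"travel":[0,0,0],"claw":0.064},{"angular":[0,0,0],"travel":[0,0,0],"claw":0.03},{"angular":[0,0,0],"travel":[0,0,0],"claw":0.03},{"angular":[0,0,0],"travel":[0,0,0],"claw":0.03},{"angular":[0,0,0],"travel":[0,0,0],"claw":0.03},{"angular":[0,0,0],"travel":[-0.04,0,0],"claw":0.03},{"angular":[0,0,0],"travel":[-0.062,0,0],"claw":0.03},{"angular":[0,0,0],"travel":[0,0,0],"claw":0.03},{"angular":[0,0,0],"travel":[0,0,0],"claw":0.03}]'
python3 - <<'E'
from h import *
delta([.6488,-.0554,.087]);print(manip.sense()["gripper_width"])
E
```

```text
time_s: 20.85
eef_pos: [0.398, -0.3782, 0.1253]
tool_rot: [2.808, 1.571, 1.237]
contact_force: [-0.3, -0.2, -1.6]
gripper_width: 0.0472
travel [ 0.0383  0.2508 -0.3228] at [ 0.398  -0.3782  0.1253] rpy [2.8076 1.5706 1.2368]
0.04722756145528024
```

```bash

python3 -m inch '[{"angular":[0,0,0],"travel":[0,0.0358,-0.0461],"claw":0.03},{"angular":[0,0,0],"travel":[0,0.0358,-0.0461],"claw":0.03},{"angular":[0,0,0],"travel":[0,0.0358,-0.0461],"claw":0.03},{"angular":[0,0,0],"travel":[0,0.0358,-0.0461],"claw":0.03},{"angular":[0,0,0],"travel":[0,0.0358,-0.0461],"claw":0.03},{"angular":[0,0,0],"travel":[0,0.0358,-0.0461],"claw":0.03},{"angular":[0,0,0],"travel":[0,0.0358,-0.0461],"claw":0.03},{"angular":[0,0,0],"travel":[0,0,0],"claw":0.03},{"angular":[0,0,0],"travel":[0.028,0,0],"claw":0.03},{"angular":[0,0,0],"travel":[0.01,0,0],"claw":0.03},{"angular":[0,0,0],"travel":[0,0,0],"claw":0.03},{"angular":[0,0,0],"travel":[0,0,0],"claw":0.03}]'
python3 -m inch '[{"angular":[0,0,0],"travel":[0,0,0],"claw":0.064},{"angular":[0,0,0],"travel":[0,0,0],"claw":0.064},{"angular":[0,0,0],"travel":[0,0,0],"claw":0.064},{"angular":[0,0,0],"travel":[-0.042,0,0],"claw":0.064},{"angular":[0,0,0],"travel":[0,-0.0438,0.0353],"claw":0.064},{"angular":[0,0,0],"travel":[0,-0.0438,0.0353],"claw":0.064}]'
python3 det.py
python3 -m inch '[{"angular":[0,0,0],"travel":[0,-0.0438,0.0353],"claw":0.064},{"angular":[0,0,0],"travel":[0,-0.0438,0.0353],"claw":0.064},{"angular":[0,0,0],"travel":[0,-0.0438,0.0353],"claw":0.064},{"angular":[0,0,0],"travel":[0,-0.0438,0.0353],"claw":0.064},{"angular":[0,0,0],"travel":[0,0,0],"claw":0.064},{"angular":[0,0,0],"travel":[0,0,0],"claw":0.064}]'
python3 det.py
```

```text
time_s: 22.35
eef_pos: [0.6491, -0.0563, 0.0879]
tool_rot: [1.509, 1.57, -0.062]
contact_force: [-0.3, 0.7, -2.0]
gripper_width: 0.0473
time_s: 23.1
eef_pos: [0.5609, -0.127, 0.1301]
tool_rot: [1.369, 1.569, -0.2]
contact_force: [0.4, -0.2, -0.5]
gripper_width: 0.0638
[ 0.708  -0.2811] [ 27  12 228]
[ 0.4223 -0.1549] [ 16  12 143]
[ 0.3876 -0.2684] [ 18  14 187]
[ 0.5534 -0.1338  0.1292] 0.06430283355930481 23.15
time_s: 23.9
eef_pos: [0.387, -0.2674, 0.1297]
tool_rot: [1.477, 1.57, -0.094]
contact_force: [0.7, 1.0, 0.3]
gripper_width: 0.0638
[ 0.4008 -0.1278] [ 13  15 110]
[ 0.708  -0.2811] [ 27  12 227]
[ 0.3876 -0.2684] [ 18  14 195]
[ 0.3874 -0.2669  0.1296] 0.0638185230812984 23.95
```

Next is puck 4, which goes to (0.5899, -0.067).

```bash

python3 -m inch '[{"angular":[0,0,0],"travel":[0.05,-0.001,0.001],"claw":0.064},{"angular":[0,0,0],"travel":[0.04,0,0],"claw":0.064},{"angular":[0,0,0],"travel":[0.016,0,0],"claw":0.064},{"angular":[0,0,0],"travel":[0,0,0],"claw":0.064},{"angular":[0,0,0],"travel":[0,0,0],"claw":0.03},{"angular":[0,0,0],"travel":[0,0,0],"claw":0.03},{"angular":[0,0,0],"travel":[0,0,0],"claw":0.03},{"angular":[0,0,0],"travel":[0,0,0],"claw":0.03},{"angular":[0,0,0],"travel":[-0.04,0,0],"claw":0.03},{"angular":[0,0,0],"travel":[-0.062,0,0],"claw":0.03},{"angular":[0,0,0],"travel":[0,0,0],"claw":0.03},{"angular":[0,0,0],"travel":[0,0,0],"claw":0.03}]'
python3 - <<'E'
from h import *
delta([.5899,-.067,.087]);print(manip.sense()["gripper_width"])
E
```

```text
time_s: 25.45
eef_pos: [0.3847, -0.2683, 0.1251]
tool_rot: [-3.104, 1.571, 1.608]
contact_force: [-0.3, 0.1, -2.2]
gripper_width: 0.0454
travel [ 0.0382  0.2052 -0.2013] at [ 0.3847 -0.2683  0.1251] rpy [-3.104   1.5706  1.6084]
0.04542160181424139
```

```bash

python3 -m inch '[{"angular":[0,0,0],"travel":[0,0.041,-0.0403],"claw":0.03},{"angular":[0,0,0],"travel":[0,0.041,-0.0403],"claw":0.03},{"angular":[0,0,0],"travel":[0,0.041,-0.0403],"claw":0.03},{"angular":[0,0,0],"travel":[0,0.041,-0.0403],"claw":0.03},{"angular":[0,0,0],"travel":[0,0.041,-0.0403],"claw":0.03},{"angular":[0,0,0],"travel":[0,0,0],"claw":0.03},{"angular":[0,0,0],"travel":[0.028,0,0],"claw":0.03},{"angular":[0,0,0],"travel":[0.01,0,0],"claw":0.03},{"angular":[0,0,0],"travel":[0,0,0],"claw":0.03},{"angular":[0,0,0],"travel":[0,0,0],"claw":0.03}]'
python3 -m inch '[{"angular":[0,0,0],"travel":[0,0,0],"claw":0.064},{"angular":[0,0,0],"travel":[0,0,0],"claw":0.064},{"angular":[0,0,0],"travel":[0,0,0],"claw":0.064},{"angular":[0,0,0],"travel":[-0.042,0,0],"claw":0.064},{"angular":[0,0,0],"travel":[0,-0.0423,0.0223],"claw":0.064},{"angular":[0,0,0],"travel":[0,-0.0423,0.0223],"claw":0.064},{"angular":[0,0,0],"travel":[0,-0.0423,0.0223],"claw":0.064},{"angular":[0,0,0],"travel":[0,-0.0423,0.0223],"claw":0.064},{"angular":[0,0,0],"travel":[0,0,0],"claw":0.064},{"angular":[0,0,0],"travel":[0,0,0],"claw":0.064}]'
python3 - <<'E'
from h import *
snap("wrist","k.png",.8); im,s=snap("side","l.png",2,(310,160,480,370))
E
python3 det.py
```

```text
time_s: 26.7
eef_pos: [0.5902, -0.0676, 0.0878]
tool_rot: [1.398, 1.57, -0.173]
contact_force: [-0.1, 0.3, -1.0]
gripper_width: 0.0452
time_s: 27.95
eef_pos: [0.422, -0.1561, 0.1298]
tool_rot: [1.533, 1.569, -0.038]
contact_force: [0.0, 0.4, -0.5]
gripper_width: 0.0639
[ 0.708  -0.2811] [ 27  12 228]
[ 0.4223 -0.1549] [ 16  12 145]
[ 0.4223 -0.1557  0.1295] 0.06403295625871575 28.1
```

View pics/k.png

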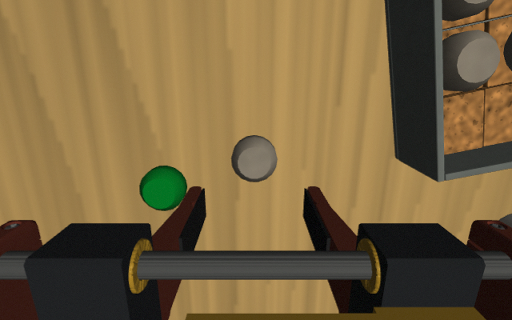

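The green look-alike is at (163,187), clear of the finger, and the last puck is at (254,158). I'll grasp it and place it at (0.6005, -0.1212).

```bash

python3 -m inch '[{"angular":[0,0,0],"travel":[0.05,-0.001,0],"claw":0.064},{"angular":[0,0,0],"travel":[0.04,0,0],"claw":0.064},{"angular":[0,0,0],"travel":[0.016,0,0],"claw":0.064},{"angular":[0,0,0],"travel":[0,0,0],"claw":0.064},{"angular":[0,0,0],"travel":[0,0,0],"claw":0.03},{"angular":[0,0,0],"travel":[0,0,0],"claw":0.03},{"angular":[0,0,0],"travel":[0,0,0],"claw":0.03},{"angular":[0,0,0],"travel":[0,0,0],"claw":0.03},{"angular":[0,0,0],"travel":[-0.04,0,0],"claw":0.03},{"angular":[0,0,0],"travel":[-0.062,0,0],"claw":0.03},{"angular":[0,0,0],"travel":[0,0,0],"claw":0.03},{"angular":[0,0,0],"travel":[0,0,0],"claw":0.03}]'
python3 - <<'E'
from h import *
delta([.6005,-.1212,.087]);print(manip.sense()["gripper_width"])
E
```

```text
time_s: 29.6
eef_pos: [0.4194, -0.1561, 0.125]
tool_rot: [-2.229, 1.57, 2.484]
contact_force: [-0.1, 0.6, -1.9]
gripper_width: 0.0457
travel [ 0.038   0.1812 -0.0349] at [ 0.4194 -0.1561  0.125 ] rpy [-2.2288  1.5705  2.4837]
0.045705602904543154
```

```bash

python3 -m inch '[{"angular":[0,0,0],"travel":[0,0.0604,-0.0116],"claw":0.03},{"angular":[0,0,0],"travel":[0,0.0604,-0.0116],"claw":0.03},{"angular":[0,0,0],"travel":[0,0.0604,-0.0116],"claw":0.03},{"angular":[0,0,0],"travel":[0,0,0],"claw":0.03},{"angular":[0,0,0],"travel":[0.028,0,0],"claw":0.03},{"angular":[0,0,0],"travel":[0.01,0,0],"claw":0.03},{"angular":[0,0,0],"travel":[0,0,0],"claw":0.03},{"angular":[0,0,0],"travel":[0,0,0],"claw":0.03},{"angular":[0,0,0],"travel":[0,0,0],"claw":0.064},{"angular":[0,0,0],"travel":[0,0,0],"claw":0.064},{"angular":[0,0,0],"travel":[0,0,0],"claw":0.064},{"angular":[0,0,0],"travel":[-0.042,0,0],"claw":0.064},{"angular":[0,0,0],"travel":[-0.05,0.01,-0.02],"claw":0.064},{"angular":[0,0,0],"travel":[-0.05,0.01,-0.02],"claw":0.064},{"angular":[0,0,0],"travel":[0,0,0],"claw":0.064},{"angular":[0,0,0],"travel":[0,0,0],"claw":0.064}]'
python3 - <<'E'
from h import *
snap("wrist","n.png",1.7,(120,0,520,320))
E
```

```text
time_s: 31.6
eef_pos: [0.6206, -0.0817, 0.2289]
tool_rot: [-1.205, 1.57, -2.776]
contact_force: [-0.6, -0.2, -1.0]
gripper_width: 0.0639
```

View pics/n.png

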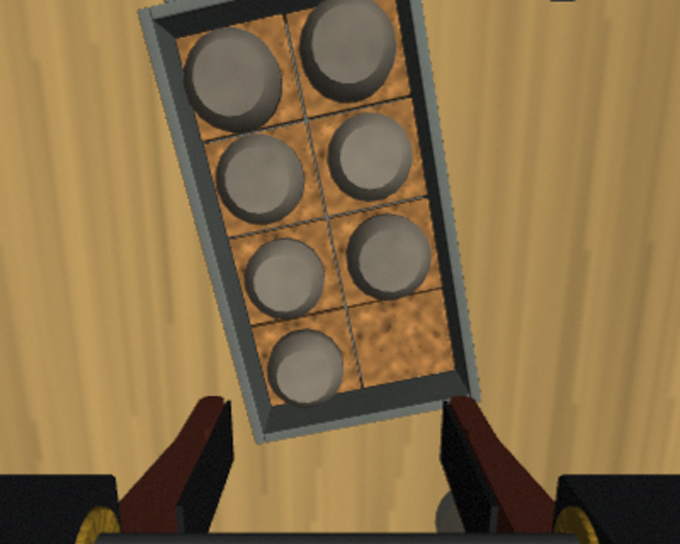

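All seven pucks lie in one layer, one per block; the near right block is empty. Now the tamper.

```bash

python3 -m inch '[{"angular":[0,0,0],"travel":[0,-0.0321,-0.0515],"claw":0.06},{"angular":[0,0,0],"travel":[0,-0.0321,-0.0515],"claw":0.06},{"angular":[0,0,0],"travel":[0,-0.0321,-0.0515],"claw":0.06},{"angular":[0,0,0],"travel":[0,-0.0321,-0.0515],"claw":0.06},{"angular":[0,0,0],"travel":[0,-0.0321,-0.0515],"claw":0.06},{"angular":[0,0,0],"travel":[0,-0.0321,-0.0515],"claw":0.06},{"angular":[0,0,0],"travel":[0,-0.0321,-0.0515],"claw":0.06},{"angular":[0,0,0],"travel":[0,-0.0321,-0.0515],"claw":0.06},{"angular":[-5.8,0,0],"travel":[0,0,0],"claw":0.06},{"angular":[-5.8,0,0],"travel":[0,0,0],"claw":0.06},{"angular":[0,0,0],"travel":[0.03,0,0],"claw":0.06},{"angular":[0,0,0],"travel":[0,0,0],"claw":0.06},{"angular":[0,0,0],"travel":[0,0,0],"claw":0.06}]'
python3 - <<'E'
from h import *
snap("wrist","o.png",1.25); print(pose()[0],pose()[1].round(3))
E
```

```text
time_s: 33.28
eef_pos: [0.3644, 0.33, 0.1993]
tool_rot: [-0.995, 1.57, -2.364]
contact_force: [-0.0, 0.0, 0.8]
gripper_width: 0.0599
[0.36462135 0.33042121 0.19971706] [[ 0.    0.98  0.2 ]
 [ 0.    0.2  -0.98]
 [-1.    0.   -0.  ]]
```

View pics/o.png

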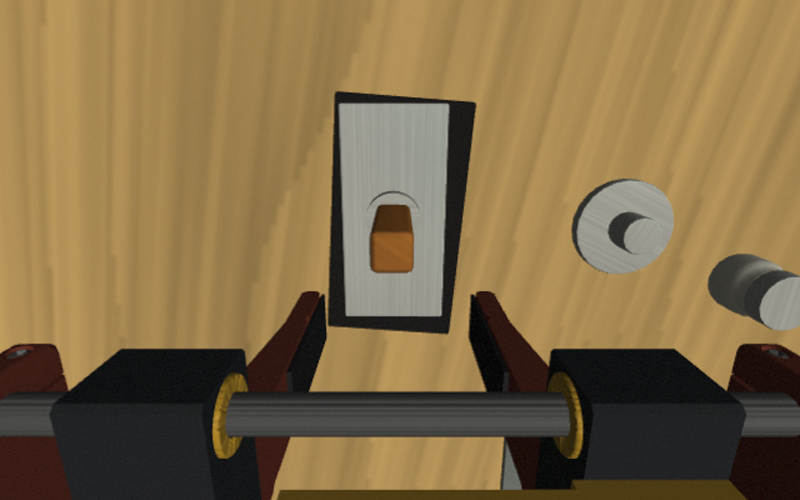

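The tamper plate corners are at (338,104), (448,104), (442,316) and (345,316), with the handle top at (392,252). The mat corners are (335,92), (475,102), (448,333) and (329,325). The cap boss top is at about (645,237).

```bash
python3 - > o.txt <<'E'
exec(open("m.py").read().split('print("----wrist")')[0])
c=cam("wrist",json.load(open("pics/o.png.json")))
q=lambda a:(np.array(a)+.5)/1.25-.5
mt=np.array([[-.055,-.1,.004],[-.055,.1,.004],[.055,.1,.004],[.055,-.1,.004]])
tp=np.array([[-.042,-.088,.014],[-.042,.088,.014],[.042,.088,.014],[.042,-.088,.014]])
print("TAMP");fit([(c,q([(345,316),(338,104),(448,104),(442,316)]),tp)],[.36,.33,.2])
print("MAT");fit([(c,q([(329,325),(335,92),(475,102),(448,333)]),mt)],[.36,.33,.2])
print("handle",p2w(c,q([(392,252)]),.114),"cap",p2w(c,q([(645,237),(622,222)]),[.038,.012]),"tin",p2w(c,q([(784,302)]),.055))
delta([.364,.333,.077])
E
sed -n '/TAMP/,$p' o.txt
```

```text
TAMP
[0.3592 0.3333 0.2018] deg 11.56 res [-0.1  1.6 -0.9 -0.8  0.9 -0.8  0.1  1.6]
MAT
[0.3628 0.3277 0.1314] deg 7.53 res [-1.4  2.  -1.1 -1.1  1.3 -0.5  1.1  1.9]
handle [[0.35905166 0.33508059 0.114     ]] cap [[0.54819617 0.36257953 0.038     ]
 [0.54206211 0.36719734 0.012     ]] tin [[0.65764905 0.33814259 0.055     ]]
travel [ 1.227e-01 -1.000e-04 -2.600e-03] at [0.3646 0.3304 0.1997] rpy [2.453  1.5707 1.084 ]
```

```bash

python3 -m inch '[{"angular":[0,0,0],"travel":[0.04,-0.003,-0.004],"claw":0.06},{"angular":[0,0,0],"travel":[0.05,0,0],"claw":0.06},{"angular":[0,0,0],"travel":[0.033,0,0],"claw":0.06},{"angular":[0,0,0],"travel":[0,0,0],"claw":0.06},{"angular":[0,0,0],"travel":[0,0,0],"claw":0.01},{"angular":[0,0,0],"travel":[0,0,0],"claw":0.01},{"angular":[0,0,0],"travel":[0,0,0],"claw":0.01},{"angular":[0,0,0],"travel":[0,0,0],"claw":0.01},{"angular":[0,0,0],"travel":[0,0,0],"claw":0.01},{"angular":[0,0,0],"travel":[0,0,0],"claw":0.01}]' 40
python3 - <<'E'
from h import *
delta([.614,-.034,.1]);print(manip.sense()["gripper_width"])
E
```

```text
time_s: 34.58
eef_pos: [0.3604, 0.3339, 0.0769]
tool_rot: [-3.006, 1.571, 1.909]
contact_force: [-2.1, -2.0, 6.6]
gripper_width: 0.0258
travel [-0.0231  0.1745  0.4114] at [0.3604 0.3339 0.0769] rpy [-3.0061  1.5707  1.9087]
0.025779489089558152
```

```bash

python3 -m inch '[{"angular":[0,0,0],"travel":[-0.03,0,0],"claw":0.01},{"angular":[0,0,0],"travel":[-0.05,0,0],"claw":0.01},{"angular":[0,0,0],"travel":[-0.05,0,0],"claw":0.01},{"angular":[0,0,0],"travel":[-0.016,0,0],"claw":0.01},{"angular":[0,0,0],"travel":[0,0.0218,0.0514],"claw":0.01},{"angular":[0,0,0],"travel":[0,0.0218,0.0514],"claw":0.01},{"angular":[0,0,0],"travel":[0,0.0218,0.0514],"claw":0.01},{"angular":[0,0,0],"travel":[0,0.0218,0.0514],"claw":0.01},{"angular":[0,0,0],"travel":[0,0.0218,0.0514],"claw":0.01},{"angular":[0,0,0],"travel":[0,0.0218,0.0514],"claw":0.01},{"angular":[0,0,0],"travel":[0,0.0218,0.0514],"claw":0.01},{"angular":[0,0,0],"travel":[0,0.0218,0.0514],"claw":0.01},{"angular":[0,0,0],"travel":[0,0,0],"claw":0.01},{"angular":[0,0,0],"travel":[0,0,0],"claw":0.01}]'
python3 - <<'E'
from h import *
delta([.614,-.034,.155]);print(manip.sense()["gripper_width"])
snap("wrist","p.png",1.0)
E
```

```text
time_s: 36.33
eef_pos: [0.6128, -0.0336, 0.2201]
tool_rot: [-1.828, 1.567, 3.086]
contact_force: [-0.4, 0.8, -4.2]
gripper_width: 0.0259
travel [0.0651 0.0013 0.0007] at [ 0.6128 -0.0336  0.2201] rpy [-1.8284  1.5669  3.0861]
0.025851944926521965
```

View pics/p.png

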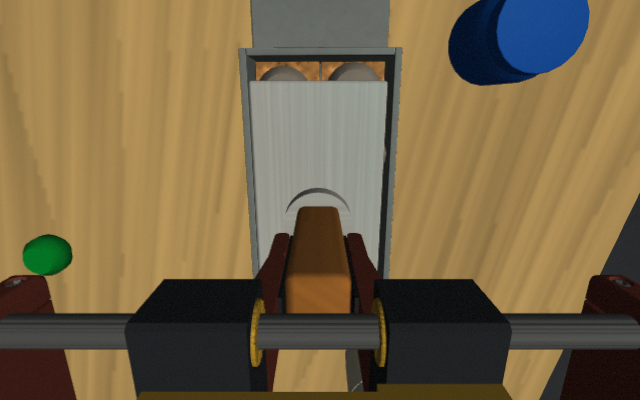

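The plate (columns 250–387) sits centred over the box (rim columns 242–400) with matching yaw. I'll lower it gently.

```bash

python3 -m inch '[{"angular":[0,0,0],"travel":[0.03,0.0013,0.001],"claw":0.01},{"angular":[0,0,0],"travel":[0.025,0,0],"claw":0.01},{"angular":[0,0,0],"travel":[0.01,0,0],"claw":0.01},{"angular":[0,0,0],"travel":[0.004,0,0],"claw":0.01},{"angular":[0,0,0],"travel":[0.002,0,0],"claw":0.01},{"angular":[0,0,0],"travel":[0.002,0,0],"claw":0.01},{"angular":[0,0,0],"travel":[0.002,0,0],"claw":0.01},{"angular":[0,0,0],"travel":[0.002,0,0],"claw":0.01},{"angular":[0,0,0],"travel":[0,0,0],"claw":0.01}]'
python3 -m inch '[{"angular":[0,0,0],"travel":[0.001,0,0],"claw":0.01},{"angular":[0,0,0],"travel":[0.001,0,0],"claw":0.01},{"angular":[0,0,0],"travel":[0.001,0,0],"claw":0.01},{"angular":[0,0,0],"travel":[0.001,0,0],"claw":0.01}]'
python3 -m inch '[{"angular":[0,0,0],"travel":[0.001,0,0],"claw":0.01},{"angular":[0,0,0],"travel":[0.001,0,0],"claw":0.01},{"angular":[0,0,0],"travel":[0.001,0,0],"claw":0.01},{"angular":[0,0,0],"travel":[0.001,0,0],"claw":0.01}]'
```

```text
time_s: 37.5
eef_pos: [0.6155, -0.0346, 0.1452]
tool_rot: [-1.81, 1.571, 3.105]
contact_force: [-0.1, -0.5, -4.0]
gripper_width: 0.026
time_s: 38.0
eef_pos: [0.6156, -0.0346, 0.1413]
tool_rot: [1.835, 1.571, 0.466]
contact_force: [-0.7, -0.7, -4.4]
gripper_width: 0.0258
time_s: 38.5
eef_pos: [0.6157, -0.0347, 0.1379]
tool_rot: [1.308, 1.57, -0.061]
contact_force: [-2.2, -0.3, 4.0]
gripper_width: 0.026
```

```bash

for i in 1 2 3; do python3 -m inch '[{"angular":[0,0,0],"travel":[0.0006,0,0],"claw":0.01},{"angular":[0,0,0],"travel":[0.0006,0,0],"claw":0.01},{"angular":[0,0,0],"travel":[0.0006,0,0],"claw":0.01},{"angular":[0,0,0],"travel":[0.0006,0,0],"claw":0.01},{"angular":[0,0,0],"travel":[0.0006,0,0],"claw":0.01}]' | grep -E "pos|force"; done; python3 -c "
from workcell import manip; s=manip.sense();print(s['torque'],s['time_s'])"
```

```text
eef_pos: [0.6157, -0.0347, 0.135]
contact_force: [-2.9, -1.3, 5.8]
eef_pos: [0.6157, -0.0347, 0.1321]
contact_force: [-2.8, 0.6, 6.3]
eef_pos: [0.6157, -0.0347, 0.129]
contact_force: [-3.8, -0.5, 4.4]
[-0.0309022   0.89963248  0.00798599] 40.375
```

```bash

for i in 1 2; do python3 -m inch '[{"angular":[0,0,0],"travel":[0.0006,0,0],"claw":0.01},{"angular":[0,0,0],"travel":[0.0006,0,0],"claw":0.01},{"angular":[0,0,0],"travel":[0.0006,0,0],"claw":0.01}]' | grep -E "pos|force|rot"; done; python3 -c "
from workcell import manip; s=manip.sense();print(s['torque'],s['time_s'])"
```

```text
eef_pos: [0.6157, -0.0347, 0.1272]
tool_rot: [1.338, 1.57, -0.031]
contact_force: [-2.2, -1.5, 5.2]
eef_pos: [0.6158, -0.0346, 0.127]
tool_rot: [1.501, 1.57, 0.133]
contact_force: [-8.6, 0.8, 19.6]
[-0.29337525  2.31384995 -0.06450141] 41.125
```

```bash

python3 -m inch '[{"angular":[0,0,0],"travel":[0.0005,0,0],"claw":0.01},{"angular":[0,0,0],"travel":[0.0005,0,0],"claw":0.01},{"angular":[0,0,0],"travel":[0,0,0],"claw":0.01},{"angular":[0,0,0],"travel":[0,0,0],"claw":0.01},{"angular":[0,0,0],"travel":[0,0,0],"claw":0.01},{"angular":[0,0,0],"travel":[0,0,0],"claw":0.01}]' 
python3 -c "
from h import *; s=manip.sense();print(s['torque'],pose()[1].round(4))"
```

```text
time_s: 41.88
eef_pos: [0.6158, -0.0346, 0.1269]
tool_rot: [1.495, 1.57, 0.126]
contact_force: [-9.5, 0.6, 23.7]
gripper_width: 0.026
[-0.33377036  2.75894885 -0.03900967] [[ 9.000e-04  9.796e-01  2.010e-01]
 [ 1.000e-04  2.010e-01 -9.796e-01]
 [-1.000e+00  9.000e-04  1.000e-04]]
```

```bash

python3 -m inch '[{"angular":[0,0,0],"travel":[0.0007,0,0],"claw":0.01},{"angular":[0,0,0],"travel":[0.0007,0,0],"claw":0.01},{"angular":[0,0,0],"travel":[0,0,0],"claw":0.01},{"angular":[0,0,0],"travel":[0,0,0],"claw":0.01},{"angular":[0,0,0],"travel":[0,0,0],"claw":0.01},{"angular":[0,0,0],"travel":[0,0,0],"claw":0.01}]' 
python3 -m inch '[{"angular":[0,0,0],"travel":[-0.004,0,0],"claw":0.01},{"angular":[0,0,0],"travel":[-0.01,0,0],"claw":0.01},{"angular":[0,0,0],"travel":[-0.03,0,0],"claw":0.01},{"angular":[0,0,0],"travel":[-0.05,0,0],"claw":0.01},{"angular":[0,0,0],"travel":[0,-0.03,-0.05],"claw":0.01},{"angular":[0,0,0],"travel":[0,-0.03,-0.05],"claw":0.01},{"angular":[0,0,0],"travel":[0,-0.03,-0.05],"claw":0.01},{"angular":[0,0,0],"travel":[0,-0.03,-0.05],"claw":0.01},{"angular":[0,0,0],"travel":[0,0,0],"claw":0.01},{"angular":[0,0,0],"travel":[0,0,0],"claw":0.01}]' 
python3 - <<'E'
from h import *
delta([.3625,.3285,.16])
print(cam("scene")[2][:1])
a=manip.get_image("scene");b=manip.get_image("side")
cv2.imwrite("pics/raw_q1.png",a[:,:,::-1]);cv2.imwrite("pics/raw_q2.png",b[:,:,::-1])
x=cv2.resize(a[180:300,235:365],None,fx=3,fy=3,interpolation=2);y=cv2.resize(b[170:270,305:425],None,fx=3.3,fy=3.3,interpolation=2)
H=max(len(x),len(y));o=np.zeros((H,x.shape[1]+y.shape[1],3),np.uint8);o[:len(x),:x.shape[1]]=x;o[:len(y),x.shape[1]:]=y
print(o.shape);cv2.imwrite("pics/q.png",o[:,:,::-1])
E
```

```text
time_s: 42.62
eef_pos: [0.6159, -0.0347, 0.1269]
tool_rot: [1.557, 1.57, 0.188]
contact_force: [-13.4, 0.3, 35.3]
gripper_width: 0.026
time_s: 43.88
eef_pos: [0.4582, 0.1369, 0.2164]
tool_rot: [0.979, 1.57, -0.389]
contact_force: [-0.2, 0.0, -4.2]
gripper_width: 0.0259
travel [ 0.0563 -0.0552 -0.207 ] at [0.4582 0.1369 0.2164] rpy [ 0.9791  1.5701 -0.3889]
[[-0.67077237  0.74159654  0.00994971]]
(360, 786, 3)
```

View pics/q.png

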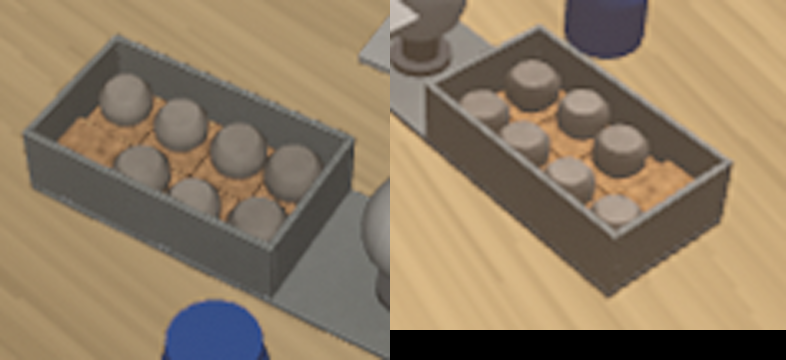

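The pucks now sit well below the rim, level in one layer; only the uncovered eighth block is still high. I'll return the tamper to its mat.

```bash

python3 -m inch '[{"angular":[0,0,0],"travel":[0,-0.0138,-0.0524],"claw":0.01},{"angular":[0,0,0],"travel":[0,-0.0138,-0.0524],"claw":0.01},{"angular":[0,0,0],"travel":[0,-0.0138,-0.0524],"claw":0.01},{"angular":[0,0,0],"travel":[0,-0.0138,-0.0524],"claw":0.01},{"angular":[3,0,0],"travel":[0,0,0],"claw":0.01},{"angular":[0,0,0],"travel":[0.05,0,0],"claw":0.01},{"angular":[0,0,0],"travel":[0.05,0,0],"claw":0.01},{"angular":[0,0,0],"travel":[0.025,0,0],"claw":0.01},{"angular":[0,0,0],"travel":[0.008,0,0],"claw":0.01},{"angular":[0,0,0],"travel":[0,0,0],"claw":0.01},{"angular":[0,0,0],"travel":[0,0,0],"claw":0.01}]'
python3 - <<'E'
from h import *
delta([.362,.331,.077])
E
```

```text
time_s: 45.35
eef_pos: [0.3626, 0.332, 0.0845]
tool_rot: [2.205, 1.568, 0.784]
contact_force: [-1.3, -1.4, -4.7]
gripper_width: 0.0257
travel [ 0.0075 -0.0008  0.0009] at [0.3626 0.332  0.0845] rpy [2.205  1.5684 0.7836]
```

```bash

python3 -m inch '[{"angular":[0,0,0],"travel":[0.003,-0.0005,0.001],"claw":0.01},{"angular":[0,0,0],"travel":[0.002,0,0],"claw":0.01},{"angular":[0,0,0],"travel":[0.0015,0,0],"claw":0.01},{"angular":[0,0,0],"travel":[0.001,0,0],"claw":0.01},{"angular":[0,0,0],"travel":[0.0005,0,0],"claw":0.01},{"angular":[0,0,0],"travel":[0,0,0],"claw":0.01}]' | grep -E "pos|force"
python3 -m inch '[{"angular":[0,0,0],"travel":[0,0,0],"claw":0.06},{"angular":[0,0,0],"travel":[0,0,0],"claw":0.06},{"angular":[0,0,0],"travel":[0,0,0],"claw":0.06},{"angular":[0,0,0],"travel":[0,0,0],"claw":0.06},{"angular":[0,0,0],"travel":[-0.03,0,0],"claw":0.06},{"angular":[0,0,0],"travel":[-0.05,0,0],"claw":0.06},{"angular":[0,0,0],"travel":[-0.05,0,0],"claw":0.06},{"angular":[0,0,0],"travel":[0,0,0],"claw":0.06},{"angular":[0,0,0],"travel":[0,0,0],"claw":0.06}]' 
python3 - <<'E'
from h import *
snap("wrist","r.png",1.0); delta([.548,.361,.16])
E
```

```text
eef_pos: [0.3613, 0.3301, 0.0769]
contact_force: [-4.7, -6.8, 16.8]
time_s: 47.22
eef_pos: [0.361, 0.3299, 0.2048]
tool_rot: [-0.688, 1.57, -2.109]
contact_force: [0.0, -0.6, -0.3]
gripper_width: 0.0599
travel [ 0.0438  0.19   -0.0031] at [0.3607 0.3296 0.2041] rpy [-0.8749  1.5686 -2.2956]
```

View pics/r.png

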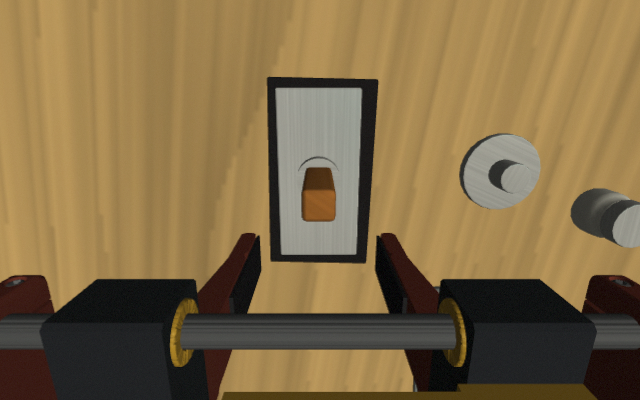

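The tamper stands upright within the mat, as plate columns 275–362 inside mat columns 267–378 show. The cap boss top is at (518,178). I'll move above the cap.

```bash

python3 -m inch '[{"angular":[0,0,0],"travel":[0,0.0475,-0.001],"claw":0.06},{"angular":[0,0,0],"travel":[0,0.0475,-0.001],"claw":0.06},{"angular":[0,0,0],"travel":[0,0.0475,-0.001],"claw":0.06},{"angular":[0,0,0],"travel":[0,0.0475,0],"claw":0.06},{"angular":[0,0,0],"travel":[0.05,0,0],"claw":0.06},{"angular":[0,0,0],"travel":[0.04,0,0],"claw":0.06},{"angular":[0,0,0],"travel":[0,0,0],"claw":0.06},{"angular":[0,0,0],"travel":[0,0,0],"claw":0.06}]' 
python3 - <<'E'
from h import *
c=cam("wrist",json.load(open("pics/r.png.json")));print(p2w(c,[(518,178)],.038),manip.sense()["joint_positions"])
snap("wrist","s.png",1.0); delta([.548,.361,.027])
E
```

```text
time_s: 48.28
eef_pos: [0.5489, 0.362, 0.1158]
tool_rot: [2.52, 1.571, 1.1]
contact_force: [0.5, -0.0, 0.2]
gripper_width: 0.06
[[0.54828143 0.36320428 0.038     ]] [-0.58009553  0.57334655 -0.13653776  1.69027088  0.09549912  0.88427436
 -0.60549932]
travel [ 0.0898 -0.0017  0.0013] at [0.5493 0.3624 0.1168] rpy [2.1203 1.5688 0.6997]
```

View pics/s.png

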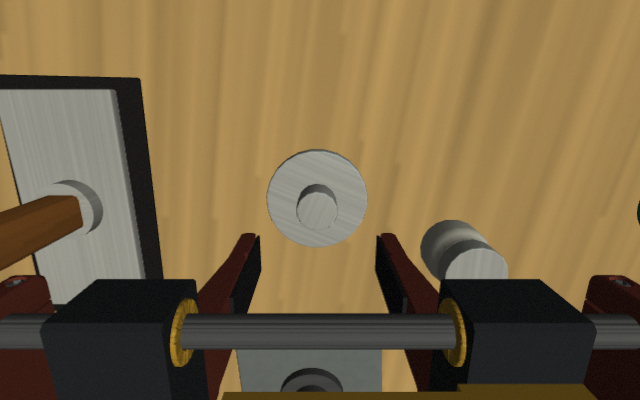

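```bash

python3 - <<'E'
from h import *
c=cam("wrist",json.load(open("pics/s.png.json")));X=p2w(c,[(317,211)],.038)[0];print(X)
delta([X[0],X[1],.027])
E
```

```text
[0.54709466 0.36300652 0.038     ]
travel [ 0.0898 -0.0023 -0.0009] at [0.5493 0.3624 0.1168] rpy [2.1203 1.5688 0.6997]
```

```bash

python3 -m inch '[{"angular":[0,0,0],"travel":[0.05,-0.0015,-0.0005],"claw":0.06},{"angular":[0,0,0],"travel":[0.03,0,0],"claw":0.06},{"angular":[0,0,0],"travel":[0.009,0,0],"claw":0.06},{"angular":[0,0,0],"travel":[0,0,0],"claw":0.06},{"angular":[0,0,0],"travel":[0,0,0],"claw":0.02},{"angular":[0,0,0],"travel":[0,0,0],"claw":0.02},{"angular":[0,0,0],"travel":[0,0,0],"claw":0.02},{"angular":[0,0,0],"travel":[0,0,0],"claw":0.02},{"angular":[0,0,0],"travel":[0,0,0],"claw":0.02}]' 10
python3 -m inch '[{"angular":[0,0,0],"travel":[0,0,0],"claw":0.06},{"angular":[0,0,0],"travel":[0,0,0],"claw":0.06},{"angular":[0,0,0],"travel":[0,0,0],"claw":0.06},{"angular":[9,0,0],"travel":[0,0,0],"claw":0.06},{"angular":[9,0,0],"travel":[0,0,0],"claw":0.06},{"angular":[9,0,0],"travel":[0,0,0],"claw":0.06},{"angular":[9,0,0],"travel":[0,0,0],"claw":0.06},{"angular":[9,0,0],"travel":[0,0,0],"claw":0.06},{"angular":[9,0,0],"travel":[0,0,0],"claw":0.06},{"angular":[9,0,0],"travel":[0,0,0],"claw":0.06},{"angular":[9,0,0],"travel":[0,0,0],"claw":0.06},{"angular":[9,0,0],"travel":[0,0,0],"claw":0.06},{"angular":[9,0,0],"travel":[0,0,0],"claw":0.06},{"angular":[0,0,0],"travel":[0,0,0],"claw":0.06},{"angular":[0,0,0],"travel":[0,0,0],"claw":0.06}]' 
python3 - <<'E'
from h import *
print(pose()[1].round(3),pose()[0],manip.sense()["joint_positions"][6])
E
```

```text
time_s: 49.45
eef_pos: [0.5475, 0.3622, 0.027]
tool_rot: [1.977, 1.57, 0.557]
contact_force: [-0.2, -0.7, 5.1]
gripper_width: 0.0299
time_s: 51.32
eef_pos: [0.547, 0.362, 0.0263]
tool_rot: [0.471, 1.571, -2.518]
contact_force: [0.7, 0.8, -0.8]
gripper_width: 0.0602
[[-0.     0.153 -0.988]
 [-0.    -0.988 -0.153]
 [-1.     0.     0.   ]] [0.54697565 0.36200611 0.02626027] -1.8725723409045
```

```bash

python3 -m inch '[{"angular":[0,0,0],"travel":[0,0,0],"claw":0.02},{"angular":[0,0,0],"travel":[0,0,0],"claw":0.02},{"angular":[0,0,0],"travel":[0,0,0],"claw":0.02},{"angular":[0,0,0],"travel":[0,0,0],"claw":0.02},{"angular":[0,0,0],"travel":[0,0,0],"claw":0.02},{"angular":[0,0,0],"travel":[-0.02,0,0],"claw":0.02},{"angular":[0,0,0],"travel":[-0.05,0,0],"claw":0.02},{"angular":[0,0,0],"travel":[-0.05,0,0],"claw":0.02},{"angular":[0,0,0],"travel":[-0.044,0,0],"claw":0.02},{"angular":[0,0,0],"travel":[0,0.0485,0.0007],"claw":0.02},{"angular":[0,0,0],"travel":[0,0.0485,0.0007],"claw":0.02},{"angular":[0,0,0],"travel":[0,0.0485,0.0007],"claw":0.02},{"angular":[0,0,0],"travel":[0,0.0485,0.0007],"claw":0.02},{"angular":[0,0,0],"travel":[0.01,0,0],"claw":0.02},{"angular":[0,0,0],"travel":[0.012,0,0],"claw":0.02},{"angular":[0,0,0],"travel":[0,0,0],"claw":0.02},{"angular":[0,0,0],"travel":[0,0,0],"claw":0.02},{"angular":[0,0,0],"travel":[0,0,0],"claw":0.02}]' 25
python3 - <<'E'
from h import *
delta([.574,.170,.157])
a=manip.get_image("scene");b=manip.get_image("side")
cv2.imwrite("pics/raw_t1.png",a[:,:,::-1]);cv2.imwrite("pics/raw_t2.png",b[:,:,::-1])
x=cv2.resize(a[205:295,330:420],None,fx=4.4,fy=4.4,interpolation=2);y=cv2.resize(b[125:215,270:360],None,fx=4.4,fy=4.4,interpolation=2)
cv2.imwrite("pics/t.png",np.hstack([x,y])[:,:,::-1])
for n,k in(("scene",(330,205)),("side",(270,125))):
    c=cam(n); p=pose()[0]
    # ball silhouette centre for assumed ball, and predicted cap pts
    print(n,((w2p(c,[[.574,.170,.085],[p[0],p[1],p[2]-.0265+.006],[p[0],p[1],p[2]-.0265+.032]])-k+.5)*4.4-.5).round(1))
E
```

```text
time_s: 53.58
eef_pos: [0.5735, 0.1705, 0.1686]
tool_rot: [-2.788, 1.57, 0.504]
contact_force: [-0.3, 0.6, -1.4]
gripper_width: 0.0294
travel [ 0.0116  0.0005 -0.0005] at [0.5735 0.1705 0.1686] rpy [-2.7883  1.5703  0.5044]
scene [[193.8 224.2]
 [204.3 143.2]
 [208.5 108. ]]
side [[193.4 188.6]
 [191.4 112.4]
 [190.8  79.4]]
```

View pics/t.png

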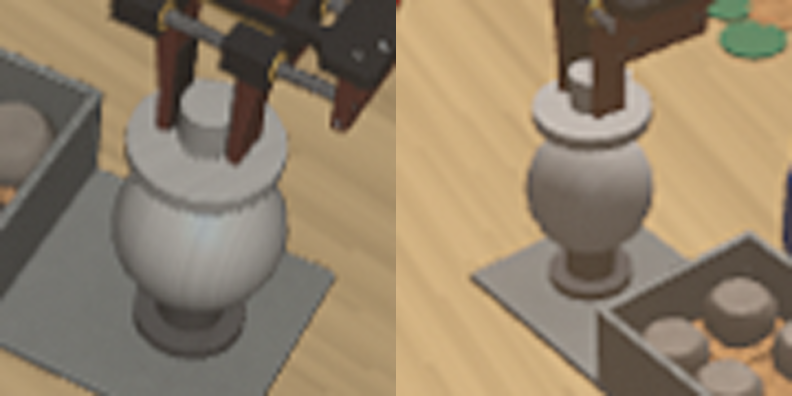

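The cap hangs over the ball in both views: ball centre at about (200,226) and cap at (206,147) in the left view, ball at (192,189) and cap at (196,111) in the right. That suggests a few mm of offset, so I'll measure it numerically by edge-matching the outlines.

```bash
cat > rel.py <<'E'
from h import *
from scipy.ndimage import map_coordinates
import sys
f1,f2=sys.argv[1:3]
p=pose()[0] if len(sys.argv)<4 else np.array(eval(sys.argv[3])); zu=p[2]-.0265
b=np.array([.574,.170,.085]); th=np.linspace(0,2*np.pi,181)[:-1]
A=[];y=[]
for n,f in(("scene",f1),("side",f2)):
    im=cv2.GaussianBlur(cv2.imread(f).astype(float),(0,0),.8); c=cam(n); K,d,R,t=c; o=-R.T@t
    gx=np.gradient(im,axis=1);gy=np.gradient(im,axis=0)
    def match(P,N):
        best=None
        S=np.arange(-5,5.01,.25); sc=np.zeros((len(S),len(S)))
        for i,dv in enumerate(S):
            for j,du in enumerate(S):
                q=[P[:,1]+dv,P[:,0]+du]
                g=sum(abs(map_coordinates(gx[:,:,k],q,order=1)*N[:,0]+map_coordinates(gy[:,:,k],q,order=1)*N[:,1]) for k in range(3))
                sc[i,j]=np.minimum(g,60).mean()
        i,j=np.unravel_index(sc.argmax(),sc.shape); w=(sc>sc.max()*.97)
        ii,jj=np.nonzero(w); return np.array([S[jj].mean(),S[ii].mean()]),sc.max(),w.sum()
    v=b-o; D=np.linalg.norm(v); v/=D; e1=np.cross(v,[0,0,1]);e1/=np.linalg.norm(e1);e2=np.cross(e1,v)
    r=.045; cc=b-v*r*r/D; rr=r*np.sqrt(1-(r/D)**2)
    ph=th[(np.sin(th)<.25)&(np.sin(th)>-.75)]
    P=w2p(c,cc+rr*(np.cos(ph)[:,None]*e1+np.sin(ph)[:,None]*e2)); cen=w2p(c,b); N=P-cen;N/=np.linalg.norm(N,axis=1)[:,None]
    sb=match(P,N)
    h=o[:2]-p[:2]; az=np.arctan2(h[1],h[0]); ps=az+np.radians(np.arange(-85,86,2))
    Q=np.c_[p[0]+.04*np.cos(ps),p[1]+.04*np.sin(ps),np.full(len(ps),zu)]
    P=w2p(c,Q); Pc=np.gradient(P,axis=0); N=np.c_[Pc[:,1],-Pc[:,0]];N/=np.linalg.norm(N,axis=1)[:,None]
    sk=match(P,N)
    print(n,"ball",sb,"cap",sk)
    J=np.array([w2p(c,[p+[.001,0,0]])[0]-w2p(c,[p])[0],w2p(c,[p+[0,.001,0]])[0]-w2p(c,[p])[0]]).T
    A.append(J);y.append(sb[0]-sk[0])
A=np.vstack(A);y=np.concatenate(y)
s=np.linalg.lstsq(A,y,rcond=None)[0]; print("ball rel to assumed(.574,.170), per robot frame [mm]",s,"resid px",A@s-y, "tcp-ball needed mm",b[:2]*1e3+s-p[:2]*1e3)
E
python3 rel.py pics/raw_t1.png pics/raw_t2.png
```

```text
scene ball (array([1.25 , 0.625]), np.float64(25.628947407006336), np.int64(4)) cap (array([ 0.75 , -3.125]), np.float64(42.03759678736233), np.int64(6))
side ball (array([-0.11956522, -0.16304348]), np.float64(58.48515567486443), np.int64(23)) cap (array([ 1.05769231, -0.44230769]), np.float64(58.30215568128776), np.int64(13))
ball rel to assumed(.574,.170), per robot frame [mm] [3.57420747 6.0870343 ] resid px [ 0.7008318  -1.36842367  1.35197879 -1.62310842] tcp-ball needed mm [4.11469698 5.98117547]
```

```bash
python3 - <<'E'
s=open("rel.py").read()
a=s.index("    Q=np.c_");e=s.index("    sk=match")
s=s[:a]+'''    def ring(ps,z):
        Q=np.c_[p[0]+.04*np.cos(ps),p[1]+.04*np.sin(ps),np.full(len(ps),z)]
        P=w2p(c,Q); G=np.gradient(P,axis=0); N=np.c_[G[:,1],-G[:,0]]; return P,N/np.linalg.norm(N,axis=1)[:,None]
    r1=ring(ps,zu); r2=ring(az+np.pi+np.radians(np.arange(-85,86,2)),zu+.012)
    P=np.r_[r1[0],r2[0]];N=np.r_[r1[1],r2[1]]
'''+s[e:]
s=s.replace("np.arange(-5,5.01,.25)","np.arange(-3,3.01,.2)")
open("rel.py","w").write(s)
E
python3 rel.py pics/raw_t1.png pics/raw_t2.png
```

```text
scene ball (array([1.3, 0.6]), np.float64(25.51764379873854), np.int64(10)) cap (array([0.35714286, 0.32857143]), np.float64(28.657134797614194), np.int64(14))
side ball (array([-0.15789474, -0.10526316]), np.float64(58.46879018572916), np.int64(38)) cap (array([ 0.95333333, -0.58      ]), np.float64(39.57814491179409), np.int64(30))
ball rel to assumed(.574,.170), per robot frame [mm] [-1.86059739  1.45902477] resid px [ 0.13601502 -0.40729912  0.31250331 -0.55964955] tcp-ball needed mm [-1.32010787  1.35316593]
```

```bash

python3 -m inch '[{"angular":[0,0,0],"travel":[0.003,-0.0014,0.0013],"claw":0.02},{"angular":[0,0,0],"travel":[0.004,0,0],"claw":0.02},{"angular":[0,0,0],"travel":[0.002,0,0],"claw":0.02},{"angular":[0,0,0],"travel":[0,0,0],"claw":0.02},{"angular":[0,0,0],"travel":[0,0,0],"claw":0.02}]'
python3 - <<'E'
from h import *
for n,f in(("scene","u1"),("side","u2")): cv2.imwrite(f"pics/raw_{f}.png",manip.get_image(n)[:,:,::-1])
E
python3 rel.py pics/raw_u1.png pics/raw_u2.png
python3 -m inch '[{"angular":[0,0,0],"travel":[0.001,0,0],"claw":0.02},{"angular":[0,0,0],"travel":[0.0005,0,0],"claw":0.02},{"angular":[0,0,0],"travel":[0,0,0],"claw":0.02}]' | grep -E "pos|force"
python3 -m inch '[{"angular":[0,0,0],"travel":[0.0005,0,0],"claw":0.02},{"angular":[0,0,0],"travel":[0.0005,0,0],"claw":0.02},{"angular":[0,0,0],"travel":[0,0,0],"claw":0.02}]' | grep -E "pos|force"
```

```text
time_s: 54.3
eef_pos: [0.5719, 0.1708, 0.1594]
tool_rot: [3.081, 1.571, 0.089]
contact_force: [0.2, 0.5, -2.0]
gripper_width: 0.0295
scene ball (array([1.3, 0.6]), np.float64(25.800764860098653), np.int64(10)) cap (array([0.13846154, 0.29230769]), np.float64(28.82869969059214), np.int64(13))
side ball (array([-0.15789474, -0.10526316]), np.float64(58.532736975652334), np.int64(38)) cap (array([ 0.85882353, -0.65882353]), np.float64(36.81769473062856), np.int64(17))
ball rel to assumed(.574,.170), per robot frame [mm] [-1.92727152  1.69964567] resid px [ 0.01765355 -0.40356415  0.16509397 -0.67389218] tcp-ball needed mm [0.1006236 0.7862117]
eef_pos: [0.5718, 0.1709, 0.1578]
contact_force: [0.3, 0.1, -2.4]
eef_pos: [0.5718, 0.1709, 0.1568]
contact_force: [0.7, -0.9, -2.0]
```

```bash

python3 -m inch '[{"angular":[0,0,0],"travel":[0,-0.0007,0],"claw":0.02},{"angular":[0,0,0],"travel":[0.0005,0,0],"claw":0.02},{"angular":[0,0,0],"travel":[0,0,0],"claw":0.02}]' | grep -E "pos|force"
for i in 1 2 3; do python3 -m inch '[{"angular":[0,0,0],"travel":[0.0004,0,0],"claw":0.02},{"angular":[0,0,0],"travel":[0,0,0],"claw":0.02}]' | grep -E "pos|force"; done
```

```text
eef_pos: [0.5717, 0.1717, 0.1564]
contact_force: [0.4, 0.1, -1.9]
eef_pos: [0.5718, 0.1717, 0.1562]
contact_force: [-1.2, 0.7, 1.4]
eef_pos: [0.5719, 0.1717, 0.1562]
contact_force: [-2.6, 0.2, 4.7]
eef_pos: [0.572, 0.1717, 0.1561]
contact_force: [-3.3, -0.3, 7.9]
```

```bash

python3 -m inch '[{"angular":[0,0,0],"travel":[-0.0007,0,0],"claw":0.02},{"angular":[0,0,0],"travel":[0,0,0],"claw":0.02},{"angular":[0,0,0],"travel":[0,0,0],"claw":0.02}]' | grep -E "pos|force"
python3 -m inch '[{"angular":[0,0,0],"travel":[0,0,0],"claw":0.06},{"angular":[0,0,0],"travel":[0,0,0],"claw":0.06},{"angular":[0,0,0],"travel":[0,0,0],"claw":0.06},{"angular":[0,0,0],"travel":[-0.02,0,0],"claw":0.06},{"angular":[0,0,0],"travel":[-0.04,0,0],"claw":0.06},{"angular":[0,0,0],"travel":[-0.06,0,0],"claw":0.06},{"angular":[0,0,0],"travel":[0,0,0],"claw":0.06},{"angular":[0,0,0],"travel":[0,0,0],"claw":0.06},{"angular":[0,0,0],"travel":[0,0,0],"claw":0.06},{"angular":[0,0,0],"travel":[0,0,0],"claw":0.06},{"angular":[0,0,0],"travel":[0,0,0],"claw":0.06},{"angular":[0,0,0],"travel":[0,0,0],"claw":0.06},{"angular":[0,0,0],"travel":[0,0,0],"claw":0.06},{"angular":[0,0,0],"travel":[0,0,0],"claw":0.06}]'
python3 - <<'E'
from h import *
for n,f in(("scene","v1"),("side","v2")): cv2.imwrite(f"pics/raw_{f}.png",manip.get_image(n)[:,:,::-1])
E
python3 rel.py pics/raw_v1.png pics/raw_v2.png '[.572,.1717,.1563]'
python3 - <<'E'
import cv2,numpy as np
a=cv2.imread("pics/raw_v1.png");b=cv2.imread("pics/raw_v2.png")
x=cv2.resize(a[205:295,330:420],None,fx=4.4,fy=4.4,interpolation=2);y=cv2.resize(b[125:215,270:360],None,fx=4.4,fy=4.4,interpolation=2)
cv2.imwrite("pics/v.png",np.hstack([x,y]))
E
```

```text
eef_pos: [0.5719, 0.1717, 0.1561]
contact_force: [-2.2, 0.3, 5.2]
time_s: 58.4
eef_pos: [0.5718, 0.1716, 0.2759]
tool_rot: [-2.977, 1.571, 0.314]
contact_force: [-0.1, 0.4, 0.5]
gripper_width: 0.0602
scene ball (array([1.3, 0.6]), np.float64(25.19960655385667), np.int64(10)) cap (array([0.2       , 0.31111111]), np.float64(25.947544616984302), np.int64(18))
side ball (array([-0.16111111, -0.14444444]), np.float64(58.265449225039184), np.int64(36)) cap (array([ 0.87272727, -0.18181818]), np.float64(37.07775660127539), np.int64(11))
ball rel to assumed(.574,.170), per robot frame [mm] [-1.61424687  2.06331987] resid px [ 0.11962982 -0.21698705  0.22524362 -0.24711121] tcp-ball needed mm [0.38575313 0.36331987]
```

The viewer limit is reached, so I'll check numerically: is the cap still, and are the bystanders unmoved?

```bash

python3 -m inch '[{"angular":[0,0,0],"travel":[-0.03,0,0],"claw":0.06},{"angular":[0,0,0],"travel":[0,0,0],"claw":0.06},{"angular":[0,0,0],"travel":[0,0,0],"claw":0.06},{"angular":[0,0,0],"travel":[0,0,0],"claw":0.06},{"angular":[0,0,0],"travel":[0,0,0],"claw":0.06},{"angular":[0,0,0],"travel":[0,0,0],"claw":0.06},{"angular":[0,0,0],"travel":[0,0,0],"claw":0.06},{"angular":[0,0,0],"travel":[0,0,0],"claw":0.06},{"angular":[0,0,0],"travel":[0,0,0],"claw":0.06},{"angular":[0,0,0],"travel":[0,0,0],"claw":0.06},{"angular":[0,0,0],"travel":[0,0,0],"claw":0.06},{"angular":[0,0,0],"travel":[0,0,0],"claw":0.06}]'
python3 - <<'E'
from h import *
for n,f in(("scene","w1"),("side","w2")): cv2.imwrite(f"pics/raw_{f}.png",manip.get_image(n)[:,:,::-1])
I=lambda f:cv2.imread(f"pics/raw_{f}.png").astype(float)
d=lambda a,b,r:abs(I(a)-I(b))[r[1]:r[3],r[0]:r[2]].mean().round(2)
print("cap scene",d("v1","w1",(350,215,400,255)),"side",d("v2","w2",(290,135,340,180)),"ref noise",d("v1","w1",(100,250,200,350)))
print("scene a->w can",d("a","w1",(185,185,222,235)),"jar",d("a","w1",(285,275,330,335)),"tin",d("a","w1",(392,320,422,358)))
print("side  b->w can",d("b","w2",(425,225,465,275)),"jar",d("b","w2",(357,150,385,187)),"tin",d("b","w2",(309,136,325,152)),"green",d("b","w2",(275,288,300,315)))
E
python3 rel.py pics/raw_w1.png pics/raw_w2.png '[.572,.1717,.1563]' | tail -1
python3 det.py
```

```text
time_s: 60.0
eef_pos: [0.5718, 0.1716, 0.3059]
tool_rot: [-2.539, 1.571, 0.753]
contact_force: [0.3, 0.3, 0.1]
gripper_width: 0.06
cap scene 0.56 side 0.69 ref noise 0.63
scene a->w can 0.52 jar 0.68 tin 0.51
side  b->w can 2.41 jar 4.65 tin 20.0 green 2.02
ball rel to assumed(.574,.170), per robot frame [mm] [-1.61452288  2.1269919 ] resid px [ 0.11139524 -0.21827353  0.21551415 -0.25792688] tcp-ball needed mm [0.38547712 0.4269919 ]
[ 0.708  -0.2811] [ 27  12 205]
[0.5717 0.1716 0.3058] 0.059908470090988465 60.15
```

```bash
python3 -c "
from workcell import manip; print(manip.hand_in())"
```

```text
the job is handed in; nothing more can be done
None
```

I finished the whole job and handed it in at about 60 s of robot time; the hand-in gives no verdict.

- **Pucks:** All seven pucks present are in the ballast box, one per floor block. I tamped until the tamper stopped at the height where the blocks should be fully home, pressing about 28 to 39 N at the end. A picture afterwards showed the pucks level in one layer. The eighth block has no puck on it and is still high.
- **Tamper:** It stands upright on its mat, seen in a wrist picture.
- **Cap:** It rests boss up on the ball, within about 0.6 mm of centre by edge matching. It did not move over the last 1.6 s, with the gripper well clear. I had used all 16 pictures, so I checked this by image comparison and not by eye.
- **Bystanders:** The spray can, jar and tin look the same in the scene camera before and after. The side camera differed around the tin and slightly around the jar and can. I put that down to the cap and arm being in view there. The green look-alike was not touched.
- **Slip:** While placing the second puck, a fingertip briefly touched the box rim with about 14 N, so I released the others a little higher.

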